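Set the carton row upright and clip in its marker plates

ROBOT

A 6-joint arm with a two-finger parallel gripper is mounted at the origin on the work surface. World frame = base frame: x ahead of the robot, y to its left, z up, the work surface at z = 0. Lengths are in m, angles in rad, forces in N, time in s.
With the tool pointing down it reaches from about 0.4 to 0.925 m from the base axis. Payload 3.4 kg.
Tool frame: the origin (TCP) lies at the very end of the fingers, on their centre line; the grasp point (between the pads) lies 19 mm behind it; z points along the fingers, x is the direction in which the jaws open and shut, and the axes are right-handed (so a half turn about z gives the same grasp; the last joint's range is limited). The gripper opens to 85 mm and grips with 20 to 120 N. Pads are 22 mm wide; open, the fingers measure 114 mm over their backs; the gripper's body (76 mm by 85 mm) begins 54 mm behind the grasp point. The pads swing forward as they close: fully open they stand 13 mm farther back than shut.
Start: joints at [1.236, 0.307, 1.506, -0, 1.328, -0.073], TCP at [0.148, 0.556, 0.207] pointing down, gripper open.
Joint ranges: [-3.12, 3.12], [-1.05, 2.28], [0.14, 2.33], [-1.42, 4.57], [0.1, 2.73], [-2.68, 2.68]. Speed limits (rad/s): [2.57, 2.57, 3.14, 3.14, 3.14, 3.14].

INTERFACE

Orientations are given as a 3x3 rotation matrix whose columns are the frame's x, y, z axes.
In Python, from cell import observe, snapshot, workorder gives the robot as it stands.
- The arm moves only by the shell command python3 -m crank 'ROWS' [OPENING] [FORCE]. ROWS is JSON, a list of rows, each a list of 2 entries, a list of its own where there are three numbers: the shift along the tool's x, y, z in m, then the turn, a rotation vector about the tool's x, y, z in degrees. A call has exactly 5 rows; each row shifts and turns the commanded pose from where the row before left it, along the tool's axes as they then stand; what a row does not reach is not made up. A row lasts 1/12 s, in which the tool goes at most 41.7 mm and 7.16 degrees, less where a joint would pass 70% of its speed; a pose out of reach is approached as far as the arm can. A call with a gripper value outside its range is refused whole. OPENING is the closure, from -1 (fully open) to 1 (shut), so that 0 is half open, set as the call begins (- or left out, the last holds). The fingers move at their own pace and stop on an object; FORCE is the grip in N (left out, the last holds). Time passes only in rows, so rows that do not move let the fingers close, or fill a call up. It gives the time, the measured TCP pose, the force and the opening at its end, in the units of the state.
- observe(): the state, without advancing time (a new reading comes with each control period).
- snapshot(name): name is "side" or "top"; returns a dict with "pixels" (480x640x3 uint8, blue, green, red), "camera_matrix" (3x3 intrinsics, pixels), "D" ([k1, k2, p1, p2, k3] as OpenCV has them; the pictures are not rectified), "rvec" (rotation vector, rad) and "tvec" (3), from world to camera coordinates, as OpenCV has them. Camera axes: x right, y down, z forward; pixel columns grow to the right and rows downward; lengths in m; the calibration is good to about 2 mm. A picture is of the moment at which its call begins. There is no depth.
- workorder.hand_in(): hands the job in, once; it reports no verdict.
The state is a dict: "time": time; "qpos": joint angles; "qd": joint speeds; "tau": joint torques, N m; "tcp_pos": TCP position; "ee_rot": TCP orientation; "contact_force": force on the tool from outside, world axes, zero at the start; "moment": the same for the moment, N m; "gripper_width": opening from 0.0 (shut) to 1.0 (fully open).
Only numpy, scipy, OpenCV 4.12 (cv2) and the standard library are available. Lean on these libraries where they do the work, as an engineer would, in place of code of your own. Each camera call takes 0.05 s, during which the arm holds its last target. There are 200 camera calls.

TASK

Make the row of ballot cartons ready to hand over: first stand every tipped carton upright, lid up, in its tray along with those already standing, and only then mark the row as checked by filling the two empty clip brackets. For each bracket slide the top plate off the stack in the dispenser sideways, leaving the plates below it lying as they are, and push it ears first under the spring clips until it lies flat and fully home; two plates stay in the dispenser, and the other things on the table are left alone.

Things in the scene. Friction and masses are not known exactly. Their poses are not given: they have to be found in the camera images.
- tray: the carton lane: a long shallow grey tray, fixed, 150 x 740 mm, lying across in front of the robot. Origin: centre of its underside on the table; x across the lane, y along it, z up. Floor 6 mm above the table; rim 6 mm thick, its top 14 mm above the table.
- tipped1: closed cardboard carton, 80 mm tall, 50 x 50 mm section, 0.2 kg, a white lid 14 mm deep on its top end. Origin at its centre. At the start it lies on its side on the tray floor, roughly along the lane, lid towards the tray's +y end; it may be absent. Its x axis runs along its height from bottom to lid, so x points up when it stands (centre then 46 mm above the table).
- tipped2: closed cardboard carton, 80 mm tall, 50 x 50 mm section, 0.2 kg, a white lid 14 mm deep on its top end. Origin at its centre. At the start it lies on its side on the tray floor, roughly along the lane, lid towards the tray's +y end; it may be absent. Its x axis runs along its height from bottom to lid, so x points up when it stands (centre then 46 mm above the table).
- tipped3: closed cardboard carton, 80 mm tall, 50 x 50 mm section, 0.2 kg, a white lid 14 mm deep on its top end. Origin at its centre. At the start it lies on its side on the tray floor, roughly along the lane, lid towards the tray's +y end; it may be absent. Its x axis runs along its height from bottom to lid, so x points up when it stands (centre then 46 mm above the table).
- standing1: closed cardboard carton, 80 mm tall, 50 x 50 mm section, 0.2 kg, a white lid 14 mm deep on its top end. Origin at its centre. At the start it stands upright in the tray, between the tipped ones. Its z axis points from bottom to lid.
- standing2: closed cardboard carton, 80 mm tall, 50 x 50 mm section, 0.2 kg, a white lid 14 mm deep on its top end. Origin at its centre. At the start it stands upright in the tray, between the tipped ones. Its z axis points from bottom to lid.
- standing3: closed cardboard carton, 80 mm tall, 50 x 50 mm section, 0.2 kg, a white lid 14 mm deep on its top end. Origin at its centre. At the start it stands upright in the tray, between the tipped ones. Its z axis points from bottom to lid.
- dispenser: grey fixed dispenser with a stack of four plates on a base block 60 x 160 mm, 20 mm high (plate tops 60, 50, 40, 30 mm above the table). Origin: centre of its underside on the table; y its long axis; the stack is open at both x sides and above its middle. Walls at both y ends, inside faces 145 mm apart, top at 70 mm.
- dispenser_lip (a point): middle of one of the two lips over the ears, at the dispenser's +y end; the other mirrors it. Lips: 56 mm long in x, 65 to 70 mm above the table, 117 mm clear between them. They stop a plate from being lifted out: it must be slid along the dispenser's x (either way) by 45 mm or more before it is free.
- plate1: aluminium marker plate 10 mm thick, 0.15 kg: middle 56 (x) by 100 mm (y), and at each y end an ear 30 mm wide (x), 18 mm long, 1 to 9 mm above the plate's underside; 136 mm over the ears. May be turned end for end. Origin: centre of its underside; z up. At the start the top one of the stack, lying loosely, axes as the dispenser's.
- plate2: aluminium marker plate 10 mm thick, 0.15 kg: middle 56 (x) by 100 mm (y), and at each y end an ear 30 mm wide (x), 18 mm long, 1 to 9 mm above the plate's underside; 136 mm over the ears. May be turned end for end. Origin: centre of its underside; z up. At the start second from the top of the stack, lying loosely, axes as the dispenser's.
- plate3: aluminium marker plate 10 mm thick, 0.15 kg: middle 56 (x) by 100 mm (y), and at each y end an ear 30 mm wide (x), 18 mm long, 1 to 9 mm above the plate's underside; 136 mm over the ears. May be turned end for end. Origin: centre of its underside; z up. At the start third from the top of the stack, lying loosely, axes as the dispenser's.
- plate4: aluminium marker plate 10 mm thick, 0.15 kg: middle 56 (x) by 100 mm (y), and at each y end an ear 30 mm wide (x), 18 mm long, 1 to 9 mm above the plate's underside; 136 mm over the ears. May be turned end for end. Origin: centre of its underside; z up. At the start the bottom one of the stack, lying loosely, axes as the dispenser's.
- bracket1: dark steel clip bracket, fixed, for one plate lying flat. Origin on the table below the seated plate's centre; plates slide in along +x; y its long axis. Two ledges at y = -64 and +64 mm (21 mm wide, top 10 mm above the table, from x = -52 mm to stops at +16 mm, outer walls 143 mm apart inside) carry the ears. Between them (108 mm clear) only a base sheet 4 mm high.
- bracket1_seat (a point): where a plate's origin lies when fully home in bracket1: 9 mm above the table, ears on the ledges and against the stops (within 1 mm).
- bracket1_clip (a point): lowest point of the spring clip over the +y ledge of bracket1; all four ledges of both brackets have the same. A round nose of radius 8 mm at x = 0, 6.5 mm above the ledge: an 8 mm ear lifts it 1.5 mm against about 2 N; sliding a plate in takes some 5 to 15 N. The ledges are open above from x = -52 to -8 mm, so ears can be set down there and slid in.
- bracket2: dark steel clip bracket, fixed, for one plate lying flat. Origin on the table below the seated plate's centre; plates slide in along +x; y its long axis. Two ledges at y = -64 and +64 mm (21 mm wide, top 10 mm above the table, from x = -52 mm to stops at +16 mm, outer walls 143 mm apart inside) carry the ears. Between them (108 mm clear) only a base sheet 4 mm high.
- bracket2_seat (a point): where a plate's origin lies when fully home in bracket2: 9 mm above the table, ears on the ledges and against the stops (within 1 mm).
- mug: white mug, 90 mm tall; a bystander, not to be moved. Origin: centre of its underside.
- tape: ring of clear tape, 90 mm across, 22 mm high; a bystander, not to be moved. Origin: centre of its underside.
- stapler: black stapler, 140 mm long; a bystander, not to be moved. Origin: centre of its underside.
- calculator: black pocket calculator, 120 x 80 mm; a bystander, not to be moved. Origin: centre of its underside.
- stamp: wooden hand stamp, 82 mm tall; a bystander, not to be moved. Origin: centre of its underside.
- inkpad: blue ink pad, 110 x 70 mm; a bystander, not to be moved. Origin: centre of its underside.
There are look-alikes about, which are no part of the job. Leave any blue or green look-alike of the standing3 alone.

How it is judged:
On the way, in this order (a step that is already met when the one before it is completed fails the run):
1. every carton stands upright in the tray, lid up (angle between each of tipped1, tipped2, tipped3's own x axis and vertical below 0.12 rad and x of tipped1 in the frame of tray between -0.055 and 0.055 m and y of tipped1 in the frame of tray between -0.35 and 0.35 m and z of each of tipped1, tipped2, tipped3, standing1, standing2, standing3 in the frame of tray below 0.056 m and linear speed of each of tipped1, tipped2, tipped3, standing1, standing2, standing3 below 0.03 m/s and x of tipped2 in the frame of tray between -0.055 and 0.055 m and y of tipped2 in the frame of tray between -0.35 and 0.35 m and x of tipped3 in the frame of tray between -0.055 and 0.055 m and y of tipped3 in the frame of tray between -0.35 and 0.35 m and angle between each of standing1, standing2, standing3's own z axis and vertical below 0.12 rad and x of standing1 in the frame of tray between -0.055 and 0.055 m and y of standing1 in the frame of tray between -0.35 and 0.35 m and x of standing2 in the frame of tray between -0.055 and 0.055 m and y of standing2 in the frame of tray between -0.35 and 0.35 m and x of standing3 in the frame of tray between -0.055 and 0.055 m and y of standing3 in the frame of tray between -0.35 and 0.35 m), for 0.2 s.
2. one of the two upper plates is fully home in a bracket (((distance between plate1 and bracket1_seat below 0.008 m and x of plate1 in the frame of bracket1_seat above -0.005 m and angle between the x axis of plate1 and the x axis of bracket1, either way round below 0.07 rad and angle between plate1's own z axis and vertical below 0.06 rad and linear speed of plate1 below 0.02 m/s) or (distance between plate1 and bracket2_seat below 0.008 m and x of plate1 in the frame of bracket2_seat above -0.005 m and angle between the x axis of plate1 and the x axis of bracket2, either way round below 0.07 rad and angle between plate1's own z axis and vertical below 0.06 rad and linear speed of plate1 below 0.02 m/s) or (distance between plate2 and bracket1_seat below 0.008 m and x of plate2 in the frame of bracket1_seat above -0.005 m and angle between the x axis of plate2 and the x axis of bracket1, either way round below 0.07 rad and angle between plate2's own z axis and vertical below 0.06 rad and linear speed of plate2 below 0.02 m/s) or (distance between plate2 and bracket2_seat below 0.008 m and x of plate2 in the frame of bracket2_seat above -0.005 m and angle between the x axis of plate2 and the x axis of bracket2, either way round below 0.07 rad and angle between plate2's own z axis and vertical below 0.06 rad and linear speed of plate2 below 0.02 m/s))), for 0.2 s.
3. the two upper plates are fully home, one in each bracket ((((distance between plate1 and bracket1_seat below 0.008 m and x of plate1 in the frame of bracket1_seat above -0.005 m and angle between the x axis of plate1 and the x axis of bracket1, either way round below 0.07 rad and angle between plate1's own z axis and vertical below 0.06 rad and linear speed of plate1 below 0.02 m/s) and (distance between plate2 and bracket2_seat below 0.008 m and x of plate2 in the frame of bracket2_seat above -0.005 m and angle between the x axis of plate2 and the x axis of bracket2, either way round below 0.07 rad and angle between plate2's own z axis and vertical below 0.06 rad and linear speed of plate2 below 0.02 m/s)) or ((distance between plate1 and bracket2_seat below 0.008 m and x of plate1 in the frame of bracket2_seat above -0.005 m and angle between the x axis of plate1 and the x axis of bracket2, either way round below 0.07 rad and angle between plate1's own z axis and vertical below 0.06 rad and linear speed of plate1 below 0.02 m/s) and (distance between plate2 and bracket1_seat below 0.008 m and x of plate2 in the frame of bracket1_seat above -0.005 m and angle between the x axis of plate2 and the x axis of bracket1, either way round below 0.07 rad and angle between plate2's own z axis and vertical below 0.06 rad and linear speed of plate2 below 0.02 m/s)))), for 0.2 s.
At the end, for the whole second after the job is handed in: All cartons upright (within 0.12 rad, lid up) on the tray floor, at rest; the two upper plates flat, one in each bracket, within 8 mm and 0.07 rad of the seat and less than 5 mm short of it; the two lower plates within 10 mm and the bystanders within 30 mm of where they started (all of step 1 and (((distance between plate1 and bracket1_seat below 0.008 m and x of plate1 in the frame of bracket1_seat above -0.005 m and angle between the x axis of plate1 and the x axis of bracket1, either way round below 0.07 rad and angle between plate1's own z axis and vertical below 0.06 rad and linear speed of plate1 below 0.02 m/s) and (distance between plate2 and bracket2_seat below 0.008 m and x of plate2 in the frame of bracket2_seat above -0.005 m and angle between the x axis of plate2 and the x axis of bracket2, either way round below 0.07 rad and angle between plate2's own z axis and vertical below 0.06 rad and linear speed of plate2 below 0.02 m/s)) or ((distance between plate1 and bracket2_seat below 0.008 m and x of plate1 in the frame of bracket2_seat above -0.005 m and angle between the x axis of plate1 and the x axis of bracket2, either way round below 0.07 rad and angle between plate1's own z axis and vertical below 0.06 rad and linear speed of plate1 below 0.02 m/s) and (distance between plate2 and bracket1_seat below 0.008 m and x of plate2 in the frame of bracket1_seat above -0.005 m and angle between the x axis of plate2 and the x axis of bracket1, either way round below 0.07 rad and angle between plate2's own z axis and vertical below 0.06 rad and linear speed of plate2 below 0.02 m/s))) and distance of each of plate3, plate4 from where it was at the start of the episode below 0.01 m and distance of each of mug, tape, stapler, calculator, stamp, inkpad from where it was at the start of the episode below 0.03 m); the robot touches nothing.
It fails at once if the second plate is dragged along (over 12 mm) while the top plate is being slid off (distance of plate2 from where it was at the start of the episode above 0.012 m and distance of plate1 from where it was at the start of the episode below 0.05 m).
It fails at once if one of the two lower plates is shifted by more than 15 mm (distance of any of plate3, plate4 from where it was at the start of the episode above 0.015 m).
It fails at once if a bystander is moved by more than 40 mm (distance of any of mug, tape, stapler, calculator, stamp, inkpad from where it was at the start of the episode above 0.04 m).
Of tipped1, tipped2, tipped3 only 2 to 3 are there at a start; the rules pass over those that are not, and their reading is None.
At some moment in a run one of tipped1, tipped2, tipped3 may be knocked a few centimetres aside while the robot is not near it.
It also fails if it takes over 210 s, if anything falls off the work surface, if the arm or the gripper's body presses on something with over 40 N, if the wrist force passes 120 N, or if a joint passes its speed limit or range.

## Working session

There is one attempt and no reset: what is moved stays moved. The work goes in short steps, Python scripts to look and compute and a shell command to move; the robot and the scene stay as the last step left them, time stands still between calls to the robot, and variables do not carry over. Pictures are saved under pics/ and viewed, about 12 in all and at most 16, crops included, and the job is handed in when it is done.

```bash
ls; mkdir -p pics
python3 - <<'E'
from cell import observe, snapshot
import cv2,numpy as np
print(observe())
for n in("side","top"):
    s=snapshot(n); cv2.imwrite(f"pics/{n}0.png",s["pixels"]); np.savez(f"{n}0.npz",**s)
    R=cv2.Rodrigues(np.array(s["rvec"]))[0]; print(n,s["camera_matrix"],s["D"],"cam",-R.T@np.array(s["tvec"]).ravel(),R.round(2).tolist())
E
```

```text
pics
{'time': 0.0, 'qpos': array([ 1.23649991e+00,  3.07590745e-01,  1.50769709e+00, -1.30484916e-05,
        1.32838111e+00, -7.35026262e-02]), 'qd': array([ 0.00031485,  0.0014141 , -0.00078873, -0.00071174, -0.00112019,
       -0.00147551]), 'tau': array([-3.93233631e-04, -4.57539904e+01, -2.51924479e+01, -3.92515194e-04,
        1.33069567e-02, -5.48923722e-06]), 'tcp_pos': array([0.14804368, 0.55483271, 0.20566198]), 'ee_rot': array([[ 2.57843855e-01,  9.66186369e-01, -6.69273346e-04],
       [ 9.66184379e-01, -2.57844685e-01, -1.96550194e-03],
       [-2.07160976e-03, -1.39848856e-04, -9.99997844e-01]]), 'contact_force': array([-0.15114624,  0.65897647, -0.06934465]), 'moment': array([ 0.02881756,  0.00961851, -0.00558702]), 'gripper_width': 1.0007736343099072}
side [[441.85798571   0.         323.85703675]
 [  0.         441.85798571 228.78557702]
 [  0.           0.           1.        ]] [-0.0340076  0.         0.         0.         0.       ] cam [ 0.42821996 -0.85885496  0.68014762] [[0.99, -0.11, 0.01], [-0.06, -0.58, -0.81], [0.1, 0.81, -0.58]]
top [[518.46000227   0.         316.77605726]
 [  0.         518.46000227 242.21631566]
 [  0.           0.           1.        ]] [-0.14774629  0.          0.          0.          0.        ] cam [ 0.41844218 -0.03017172  1.22913419] [[0.03, -1.0, -0.03], [-1.0, -0.02, -0.09], [0.09, 0.03, -1.0]]
```

View pics/side0.png

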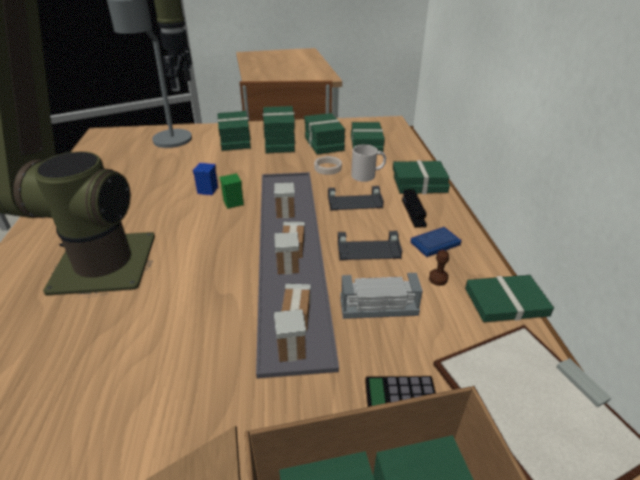

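View pics/top0.png

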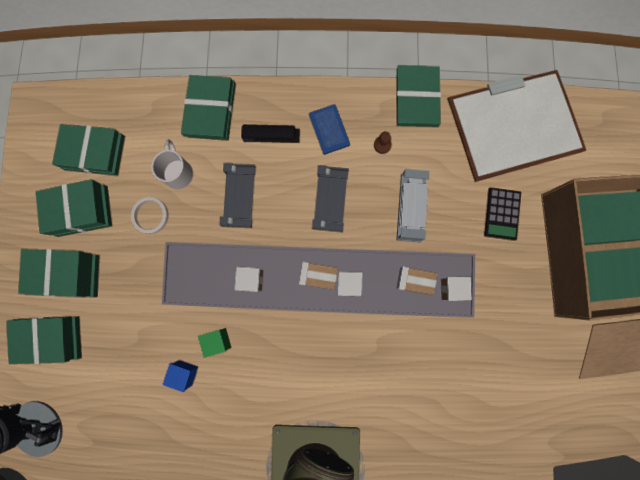

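The top view shows three standing cartons with white lids at (248,279), (350,284) and (459,289). Two are tipped, at (321,275) and (419,281), with lids to the left (+y). A blue look-alike at (180,376) and a green one at (213,343) stand outside the tray and stay put. The dispenser is at (414,205) and the brackets are at (238,195) and (331,198), all long along world x. Next I'll take close crops.

```bash
cat > h.py <<'E'
import cv2,numpy as np
from scipy.spatial.transform import Rotation as Ro
from cell import observe, snapshot
def cam(s):
    R=cv2.Rodrigues(np.array(s["rvec"],float))[0]; return R,np.array(s["tvec"],float).ravel(),np.array(s["camera_matrix"],float),np.array(s["D"],float)
def ray(s,uv):
    R,t,K,D=cam(s); p=cv2.undistortPoints(np.array(uv,float).reshape(-1,1,2),K,D).reshape(-1,2)
    return -R.T@t, (R.T@np.c_[p,np.ones(len(p))].T).T
def onz(s,uv,z):
    c,d=ray(s,uv); return c+d*((z-c[2])/d[:,2])[:,None]
def tri(s1,u1,s2,u2):
    c1,d1=ray(s1,u1);c2,d2=ray(s2,u2);out=[]
    for a,b in zip(d1,d2):
        k=np.linalg.lstsq(np.c_[a,-b],c2-c1,rcond=None)[0]; p,q=c1+k[0]*a,c2+k[1]*b; out.append(np.r_[(p+q)/2,np.linalg.norm(p-q)])
    return np.array(out)
def proj(s,P):
    R,t,K,D=cam(s); return cv2.projectPoints(np.array(P,float).reshape(-1,3),cv2.Rodrigues(R)[0],t,K,D)[0].reshape(-1,2)
def go(pos,R):   # shift & turn in tool axes from the measured pose
    o=observe(); R0=np.array(o["ee_rot"]); 
    return (R0.T@(np.array(pos)-o["tcp_pos"])*1000).round(1), (Ro.from_matrix(R0.T@np.array(R)).as_rotvec(degrees=True)).round(1)
def blobs(m,amin=25):
    n,l,st,c=cv2.connectedComponentsWithStats(m.astype(np.uint8)); return [(c[i].round(1),st[i][4],l==i) for i in range(1,n) if st[i][4]>=amin]
E
python3 - <<'E'
import numpy as np,cv2
from h import *
T=dict(np.load("top0.npz"));S=dict(np.load("side0.npz"))
c=cv2.resize(T["pixels"][155:325,160:480],None,fx=2.5,fy=2.5,interpolation=cv2.INTER_CUBIC); cv2.imwrite("pics/c1.png",c)
c=cv2.resize(S["pixels"][170:375,250:440],None,fx=2.9,fy=2.9,interpolation=cv2.INTER_CUBIC); cv2.imwrite("pics/c2.png",c)
for n,s in(("top",T),("side",S)):
    p=s["pixels"].astype(int); roi=np.zeros(p.shape[:2],bool)
    if n=="top": roi[245:315,165:475]=1
    else: roi[175:370,255:335]=1
    w=(p.min(2)>150)&roi; br=(p[...,2]-p[...,0]>35)&roi
    for k,m in(("white",w),("brown",br)):
        for b in blobs(m): print(n,k,b[0],b[1], onz(s,[b[0]],.086 if k=="white" else .056).round(3)[0][:2], cv2.minAreaRect(np.argwhere(b[2])[:,::-1].astype(np.float32)))
E
```

```text
top white [314.2 274.9] 314 [0.454 0.012] ((317.0, 273.5), (21.0, 36.0), 90.0)
top white [413.9 279.7] 306 [ 0.448 -0.208] ((417.6923522949219, 281.0384521484375), (34.712554931640625, 22.161123275756836), 11.309932708740234)
top white [246.5 279. ] 495 [0.441 0.161] ((246.45936584472656, 279.06854248046875), (22.015338897705078, 22.72780990600586), 4.085616588592529)
top white [349.7 283.9] 526 [ 0.436 -0.067] ((349.5, 284.0), (22.0, 23.0), 90.0)
top white [459.2 288.1] 521 [ 0.432 -0.309] ((459.0, 288.5), (23.0, 22.0), 90.0)
top brown [398.2 247.5] 1015 [ 0.521 -0.176] ((366.99993896484375, 249.0), (213.99996948242188, 7.999999046325684), 0.0)
top brown [322.2 268.5] 193 [ 0.469 -0.005] ((322.24322509765625, 268.5405578613281), (28.605422973632812, 6.904757499694824), 9.462322235107422)
top brown [422.2 273.7] 194 [ 0.463 -0.232] ((422.0769348144531, 273.61541748046875), (28.632951736450195, 6.667947769165039), 11.309932708740234)
top brown [320.  283.1] 205 [ 0.436 -0.001] ((319.98651123046875, 283.0810852050781), (28.605422973632812, 7.069156646728516), 9.462322235107422)
top bro
[... 1009 characters left out ...]
0, 241.0), (30.0, 6.0), 90.0)
side brown [294.9 256.3] 35 [ 0.454 -0.095] ((295.0, 256.5), (7.0, 4.0), 90.0)
side brown [280.1 263.4] 70 [ 0.42  -0.116] ((280.0, 263.0), (18.0, 4.0), 90.0)
side brown [287.1 299.5] 172 [ 0.43  -0.228] ((287.1387023925781, 299.5982666015625), (7.9069743156433105, 22.12432289123535), 8.746162414550781)
side brown [304.2 301.5] 192 [ 0.464 -0.237] ((303.5287170410156, 303.6844482421875), (8.600895881652832, 28.06608009338379), 5.19442892074585)
side brown [300.4 343.1] 39 [ 0.449 -0.34 ] ((300.5, 344.5), (13.0, 5.0), 90.0)
side brown [281.8 349.9] 56 [ 0.415 -0.351] ((282.244873046875, 349.4379577636719), (19.01741600036621, 5.397956371307373), 85.2363510131836)
```

View pics/c1.png

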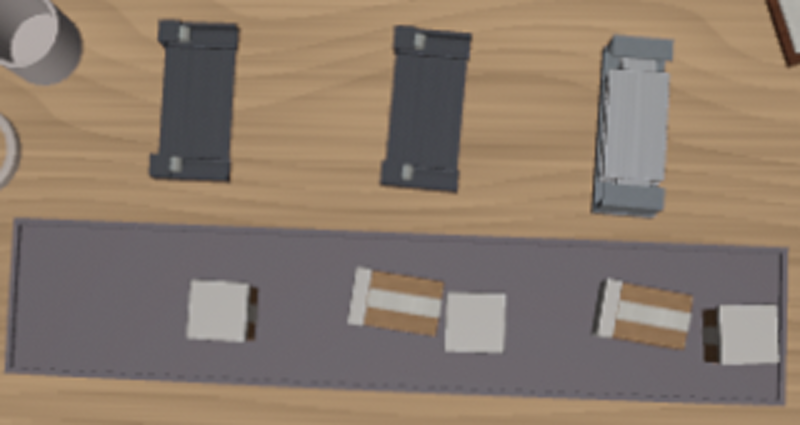

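View pics/c2.png

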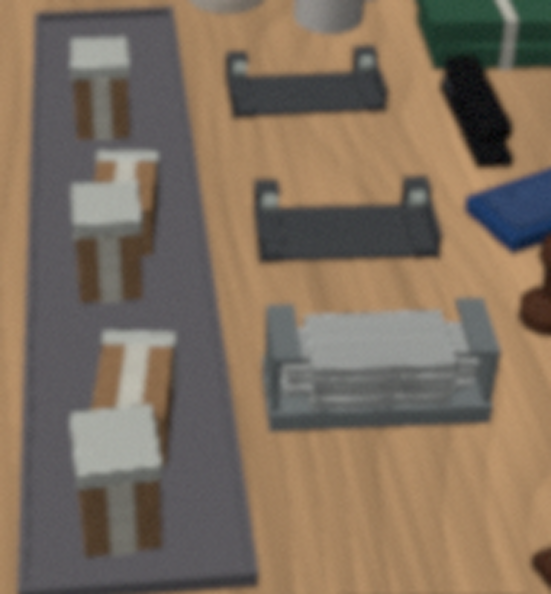

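The crops confirm the picks: both tipped cartons are brown with a white strip, inside the tray. The clips sit at the +y end of each bracket (crop (184,33) and (175,163), and (419,41) and (407,171)), so plates slide in towards world +y.

For the cartons I'll pick with the tool leaning 45° towards the lid, turn +90° about tool x, and place leaning 45° the other way. First move: turn the tool to line up with the carton.

```bash
python3 -m crank '[[[0,0,0],[0,0,7]],[[0,0,0],[0,0,7]],[[0,0,0],[0,0,7]],[[0,0,0],[0,0,7]],[[0,0,0],[0,0,7]]]' -1 40
python3 -m crank '[[[0,0,0],[0,0,7]],[[0,0,0],[0,0,7]],[[0,0,0],[0,0,7]],[[0,0,0],[0,0,7]],[[0,0,0],[0,0,7]]]'
python3 -m crank '[[[0,0,0],[0,0,7]],[[0,0,0],[0,0,5]],[[0.04,0,0],[0,0,0]],[[0.04,0,0],[0,0,0]],[[0.04,0,0],[0,0,0]]]'
cat >> h.py <<'E'
def tool(a,tilt):  # carton axis a (horizontal, to lid), tilt deg: + leans handle to lid side
    a=np.r_[a,0.]/np.linalg.norm(a); Z=np.r_[0,0,1.]; t=np.radians(tilt); z=-Z*np.cos(t)-a*np.sin(t); x=np.cross(a,Z); return np.c_[x,np.cross(z,x),z]
def pick(c,a,d=.008,zg=.036,back=0.,tilt=45):
    R=tool(a,tilt); return np.r_[np.array(c)+d*np.array(a),zg]+(.019-back)*R[:,2],R
E
python3 - <<'E'
from h import *
o=observe();print(o["time"],o["tcp_pos"],o["ee_rot"].round(3),o["qpos"].round(2))
p,R=pick((.453,.004),(.12,.99),back=.12);print(p,go(p,R))
E
```

```text
time: 0.52
tcp_pos: [0.1481, 0.5551, 0.206]
ee_rot: [[0.769, 0.639, -0.0], [0.639, -0.769, -0.001], [-0.001, 0.001, -1.0]]
contact_force: [0.3, -0.6, 0.5]
gripper_width: 0.998
time: 0.93
tcp_pos: [0.1481, 0.5551, 0.206]
ee_rot: [[0.997, 0.082, -0.0], [0.082, -0.997, -0.001], [-0.0, 0.001, -1.0]]
contact_force: [0.7, 0.1, 0.3]
gripper_width: 1.001
time: 1.35
tcp_pos: [0.2677, 0.5407, 0.2063]
ee_rot: [[0.993, -0.118, -0.0], [-0.118, -0.993, -0.001], [-0.0, 0.001, -1.0]]
contact_force: [-0.4, 1.1, -0.1]
gripper_width: 1.005
1.35 [0.26771009 0.54073525 0.20625911] [[ 0.993 -0.118 -0.   ]
 [-0.118 -0.993 -0.001]
 [-0.     0.001 -1.   ]] [ 1.04  0.35  1.45 -0.    1.35  1.16]
[0.4625538  0.08281885 0.10741778] (array([247.7, 431.5,  99.1]), array([-45. ,  -0. ,   0.1]))
```

```bash
python3 -m crank '[[[0.02,0.035,0],[0,0,0]],[[0.02,0.035,0],[0,0,0]],[[0.02,0.035,0],[0,0,0]],[[0.02,0.035,0],[0,0,0]],[[0.02,0.035,0],[0,0,0]]]'
python3 -m crank '[[[0.02,0.035,0],[0,0,0]],[[0.02,0.035,0],[0,0,0]],[[0.02,0.035,0],[0,0,0]],[[0.02,0.035,0],[0,0,0]],[[0.02,0.035,0],[0,0,0]]]'
python3 -m crank '[[[0.024,0.035,0],[0,0,0]],[[0.024,0.035,0],[0,0,0]],[[0,0.011,0],[0,0,0]],[[0,0,0],[-7,0,0]],[[0,0,0],[-7,0,0]]]'
python3 -m crank '[[[0,0,0],[-7,0,0]],[[0,0,0],[-7,0,0]],[[0,0,0],[-7,0,0]],[[0,0,0],[-7,0,0]],[[0,0,0],[-3,0,0]]]'
python3 - <<'E'
from h import *
o=observe();print(o["time"],o["tcp_pos"],o["ee_rot"].round(3),o["qpos"].round(2))
for b in(.12,0):
  p,R=pick((.453,.004),(.12,.99),back=b);print(p,go(p,R))
s=snapshot("top");cv2.imwrite("pics/t1.png",cv2.resize(s["pixels"][200:325,160:480],None,fx=2.5,fy=2.5))
E
```

```text
time: 1.77
tcp_pos: [0.3457, 0.3532, 0.2061]
ee_rot: [[0.993, -0.121, -0.001], [-0.121, -0.993, -0.001], [-0.001, 0.001, -1.0]]
contact_force: [0.5, -0.2, 0.1]
gripper_width: 1.0
time: 2.18
tcp_pos: [0.4236, 0.1675, 0.2064]
ee_rot: [[0.993, -0.121, -0.0], [-0.121, -0.993, -0.0], [-0.0, 0.0, -1.0]]
contact_force: [0.3, 0.6, 0.1]
gripper_width: 1.0
time: 2.6
tcp_pos: [0.4618, 0.0796, 0.2076]
ee_rot: [[0.991, -0.129, -0.03], [-0.132, -0.961, -0.245], [0.003, 0.247, -0.969]]
contact_force: [-0.1, 0.1, -0.9]
gripper_width: 0.995
time: 3.02
tcp_pos: [0.4607, 0.0869, 0.2047]
ee_rot: [[0.993, -0.081, -0.085], [-0.118, -0.698, -0.706], [-0.002, 0.711, -0.703]]
contact_force: [0.1, -0.1, 0.2]
gripper_width: 1.001
3.0167 [0.46065175 0.08686834 0.20465163] [[ 0.993 -0.081 -0.085]
 [-0.118 -0.698 -0.706]
 [-0.002  0.711 -0.703]] [ 0.57  0.47  1.57 -0.58  1.66  0.81]
[0.4625538  0.08281885 0.10741778] (array([  2.6, -66.5,  71.1]), array([ 0.3, -0. ,  0.2]))
[ 0.45234334 -0.00141741  0.02256497] (array([  2.5, -67.2, 191. ]), array([ 0.3, -0. ,  0.2]))
```

View pics/t1.png

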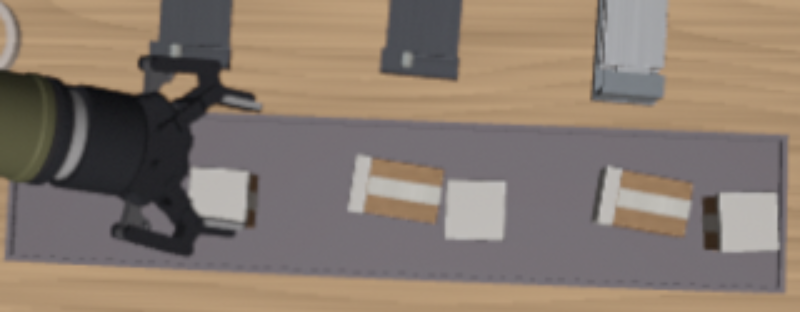

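```bash
python3 -m crank '[[[0.002,-0.034,0],[0,0,0]],[[0,-0.033,0],[0,0,0]],[[0,0,0.03],[0,0,0]],[[0,0,0.03],[0,0,0]],[[0,0,0.03],[0,0,0]]]'
python3 -m crank '[[[0,0,0.03],[0,0,0]],[[0,0,0.03],[0,0,0]],[[0,0,0.02],[0,0,0]],[[0,0,0.02],[0,0,0]],[[0,0,0],[0,0,0]]]'
python3 - <<'E'
from h import *
o=observe();print(o["time"],o["tcp_pos"],o["contact_force"])
p,R=pick((.453,.004),(.12,.99));print(p,go(p,R))
for n in("top","side"):
  s=snapshot(n)["pixels"];c=s[200:325,160:480] if n=="top" else s[150:300,230:390]
  cv2.imwrite(f"pics/{n}2.png",cv2.resize(c,None,fx=2.5,fy=2.5))
a=cv2.imread("pics/top2.png");b=cv2.imread("pics/side2.png");h=np.zeros((312+375,800,3),np.uint8);h[:312]=a;h[312:687,:400]=b
cv2.imwrite("pics/m2.png",cv2.resize(h,None,fx=.85,fy=.85))
E
```

```text
time: 3.48
tcp_pos: [0.4609, 0.0684, 0.0945]
ee_rot: [[0.993, -0.085, -0.084], [-0.12, -0.703, -0.701], [0.0, 0.706, -0.709]]
contact_force: [-0.2, -0.5, -0.0]
gripper_width: 1.0
time: 3.9
tcp_pos: [0.4493, -0.0048, 0.0236]
ee_rot: [[0.992, -0.084, -0.091], [-0.124, -0.701, -0.702], [-0.005, 0.708, -0.706]]
contact_force: [-0.8, 0.2, 1.0]
gripper_width: 1.002
3.9 [ 0.44932419 -0.00475376  0.02363661] [-0.83679365  0.22923091  1.02007396]
[ 0.45234334 -0.00141741  0.02256497] (array([ 2.6, -3.4, -1.9]), array([0.1, 0.4, 0. ]))
```

View pics/m2.png

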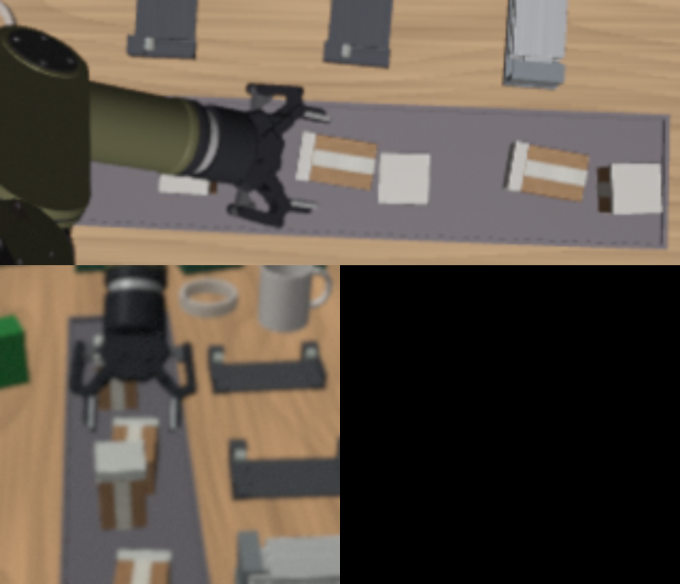

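The fingers straddle the carton: tips at about (325,115) and (315,205), carton from 300 to 375. The open pads stand back, so I'll go a little deeper and then close.

```bash
python3 -m crank '[[[0.002,0.003,0.004],[0,0,0]],[[0,0,0.003],[0,0,0]],[[0,0,0],[0,0,0]],[[0,0,0],[0,0,0]],[[0,0,0],[0,0,0]]]'
python3 -m crank '[[[0,0,0],[0,0,0]],[[0,0,0],[0,0,0]],[[0,0,0],[0,0,0]],[[0,0,0],[0,0,0]],[[0,0,0],[0,0,0]]]' 1 40
python3 -m crank '[[[0,0,0],[0,0,0]],[[0,0,0],[0,0,0]],[[0,0,0],[0,0,0]],[[0,0,0],[0,0,0]],[[0,0,0],[0,0,0]]]'
python3 -m crank '[[[0,-0.007,-0.007],[0,0,0]],[[0,0.014,-0.014],[0,0,0]],[[0,0.02,-0.02],[0,0,0]],[[0,0.02,-0.02],[0,0,0]],[[0,0,0],[0,0,0]]]'
python3 - <<'E'
from h import *
o=observe();print(o["qpos"].round(2))
s=snapshot("top")["pixels"];t=snapshot("side")["pixels"]
h=np.zeros((312+375,800,3),np.uint8);h[:312]=cv2.resize(s[200:325,160:480],None,fx=2.5,fy=2.5);h[312:687,:400]=cv2.resize(t[150:300,230:390],None,fx=2.5,fy=2.5)
cv2.imwrite("pics/m3.png",cv2.resize(h,None,fx=.85,fy=.85))
E
```

```text
time: 4.42
tcp_pos: [0.4538, -0.0088, 0.0223]
ee_rot: [[0.993, -0.086, -0.085], [-0.12, -0.702, -0.702], [0.001, 0.707, -0.708]]
contact_force: [-0.3, 0.4, -0.1]
gripper_width: 1.0
time: 4.83
tcp_pos: [0.4534, -0.0091, 0.0223]
ee_rot: [[0.993, -0.085, -0.085], [-0.121, -0.702, -0.702], [0.0, 0.707, -0.707]]
contact_force: [-0.5, 1.1, 3.0]
gripper_width: 0.577
time: 5.25
tcp_pos: [0.4535, -0.0092, 0.0223]
ee_rot: [[0.993, -0.086, -0.085], [-0.121, -0.702, -0.702], [0.0, 0.707, -0.707]]
contact_force: [-0.0, 2.3, 5.9]
gripper_width: 0.577
time: 5.67
tcp_pos: [0.4568, 0.0018, 0.1014]
ee_rot: [[0.993, -0.089, -0.081], [-0.12, -0.703, -0.701], [0.006, 0.705, -0.709]]
contact_force: [0.9, 0.4, -3.0]
gripper_width: 0.576
[ 0.44  0.54  1.78 -0.66  1.36  0.89]
```

View pics/m3.png

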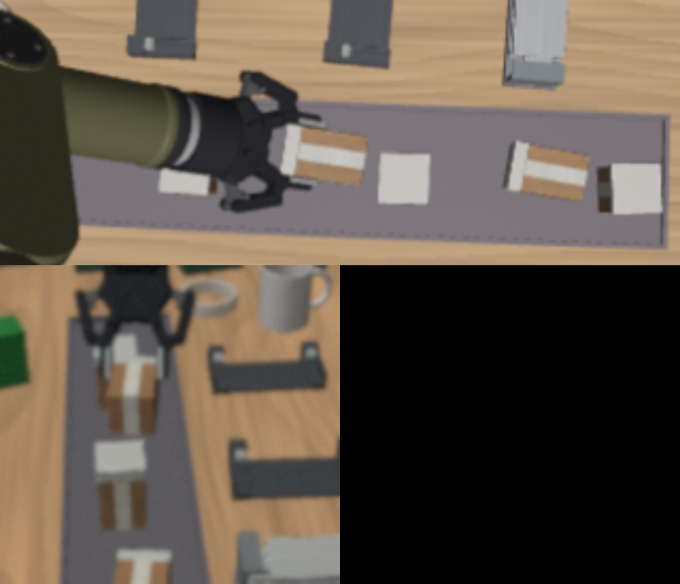

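The carton is held by its sides: lid end at (290,150), fingertips at (320,120) and (310,185). Next I raise it, move to +y, and turn it 90°.

```bash
python3 -m crank '[[[0,0.002,-0.031],[0,0,0]],[[0,0.002,-0.031],[0,0,0]],[[0,0.003,-0.031],[0,0,0]],[[0,0,0],[7,0,0]],[[0,0,0],[7,0,0]]]'
python3 -m crank '[[[0,0,0],[7,0,0]],[[0,0,0],[7,0,0]],[[0,0,0],[7,0,0]],[[0,0,0],[7,0,0]],[[0,0,0],[7,0,0]]]'
python3 -m crank '[[[0,0,0],[7,0,0]],[[0,0,0],[7,0,0]],[[0,0,0],[7,0,0]],[[0,0,0],[7,0,0]],[[0,0,0],[6,0,0]]]'
python3 - <<'E'
from h import *
o=observe();print(o["qpos"].round(2))
p=[.443,.07+.0087,.035];R=tool((0,1),-45);print(go([p[0],p[1],.12],R),go(p,R))
s=snapshot("top")["pixels"];t=snapshot("side")["pixels"]
h=np.zeros((312+375,800,3),np.uint8);h[:312]=cv2.resize(s[200:325,160:480],None,fx=2.5,fy=2.5);h[312:687,:400]=cv2.resize(t[150:300,230:390],None,fx=2.5,fy=2.5)
cv2.imwrite("pics/m4.png",cv2.resize(h,None,fx=.85,fy=.85))
E
```

```text
time: 6.18
tcp_pos: [0.4635, 0.065, 0.1671]
ee_rot: [[0.993, -0.099, -0.06], [-0.115, -0.854, -0.507], [-0.001, 0.51, -0.86]]
contact_force: [0.3, -1.4, -2.7]
gripper_width: 0.576
time: 6.6
tcp_pos: [0.4618, 0.0615, 0.1688]
ee_rot: [[0.993, -0.12, 0.01], [-0.121, -0.99, 0.074], [0.001, -0.075, -0.997]]
contact_force: [-1.0, 0.3, -3.1]
gripper_width: 0.577
time: 7.02
tcp_pos: [0.4619, 0.0599, 0.1684]
ee_rot: [[0.992, -0.097, 0.077], [-0.124, -0.779, 0.615], [0.0, -0.62, -0.785]]
contact_force: [-0.1, 1.0, -3.4]
gripper_width: 0.58
[-0.49  0.3   1.89  0.64  1.29 -0.66]
(array([-21.1,  17.2,  48.1]), array([ 6.7, -4.7, -5.3])) (array([-21.1,  69.8, 114.8]), array([ 6.7, -4.7, -5.3]))
```

View pics/m4.png

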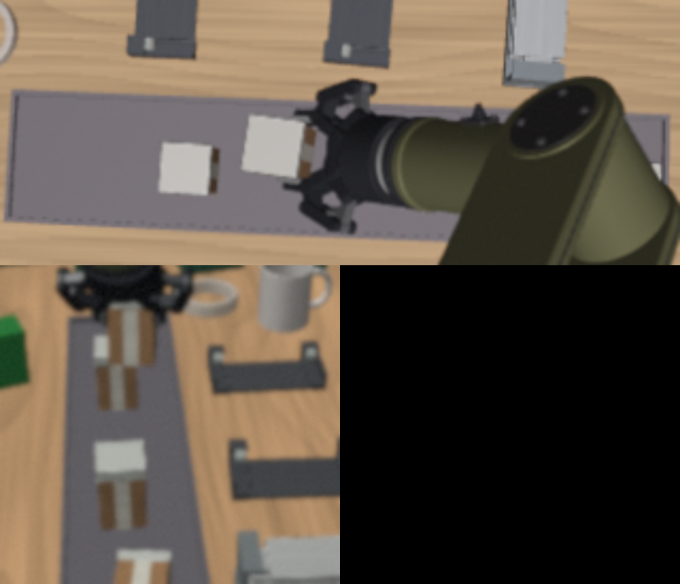

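The carton now stands lid up in the gripper (lid at (275,145)) with s1 clear at (185,168). I'll settle and compute the descent.

```bash
python3 -m crank '[[[-0.01,0,0],[0,0,0]],[[-0.01,0,0],[0,0,0]],[[0,0,0],[0,0,0]],[[0,0,0],[0,0,0]],[[0,0,0],[0,0,0]]]'
python3 - <<'E'
from h import *
p=[.443,.0787,.033];R=tool((.12,.99),-45);print(go([p[0],p[1],.12],R),go(p,R))
E
```

```text
time: 7.53
tcp_pos: [0.442, 0.0644, 0.1698]
ee_rot: [[0.993, -0.093, 0.075], [-0.119, -0.783, 0.61], [0.002, -0.615, -0.789]]
contact_force: [0.6, -0.8, -2.0]
gripper_width: 0.579
(array([-0.8, 19.3, 48. ]), array([ 7.1, -0. ,  0.1])) (array([ -1. ,  72.8, 116.7]), array([ 7.1, -0. ,  0.1]))
```

```bash
python3 -m crank '[[[0,0,0],[7,0,0]],[[0,0.0195,0.0245],[0,0,0]],[[0,0.0195,0.0245],[0,0,0]],[[0,0.0195,0.0245],[0,0,0]],[[0,0,0],[0,0,0]]]'
python3 -m crank '[[[0,0.0095,0.012],[0,0,0]],[[0,0.007,0.009],[0,0,0]],[[0,0,0],[0,0,0]],[[0,0,0],[0,0,0]],[[0,0,0],[0,0,0]]]'
python3 - <<'E'
from h import *
p=[.443,.0787,.033];R=tool((.12,.99),-45);print(go(p,R))
E
```

```text
time: 7.95
tcp_pos: [0.442, 0.0747, 0.0722]
ee_rot: [[0.993, -0.089, 0.081], [-0.12, -0.702, 0.702], [-0.006, -0.707, -0.707]]
contact_force: [-0.5, 1.1, -2.1]
gripper_width: 0.575
time: 8.37
tcp_pos: [0.4444, 0.077, 0.0503]
ee_rot: [[0.993, -0.084, 0.086], [-0.12, -0.702, 0.702], [0.002, -0.707, -0.707]]
contact_force: [0.1, -0.5, -2.4]
gripper_width: 0.576
(array([-1.6, 11.2, 13.3]), array([ 0. , -0.1,  0.1]))
```

Lower in small steps, watching force.

```bash
python3 -m crank '[[[0,0.004,0.004],[0,0,0]],[[0,0.003,0.003],[0,0,0]],[[0,0,0],[0,0,0]],[[0,0,0],[0,0,0]],[[0,0,0],[0,0,0]]]'
python3 -m crank '[[[0,0.002,0.002],[0,0,0]],[[0,0,0],[0,0,0]],[[0,0,0],[0,0,0]],[[0,0,0],[0,0,0]],[[0,0,0],[0,0,0]]]'
python3 -m crank '[[[0,0.001,0.001],[0,0,0]],[[0,0,0],[0,0,0]],[[0,0,0],[0,0,0]],[[0,0,0],[0,0,0]],[[0,0,0],[0,0,0]]]'
```

```text
time: 8.78
tcp_pos: [0.4438, 0.077, 0.0395]
ee_rot: [[0.993, -0.086, 0.086], [-0.121, -0.702, 0.702], [-0.0, -0.707, -0.707]]
contact_force: [0.1, -0.2, -2.4]
gripper_width: 0.578
time: 9.2
tcp_pos: [0.4437, 0.0771, 0.0365]
ee_rot: [[0.993, -0.086, 0.085], [-0.121, -0.702, 0.702], [-0.0, -0.707, -0.707]]
contact_force: [-1.1, 0.2, -1.1]
gripper_width: 0.576
time: 9.62
tcp_pos: [0.4438, 0.0771, 0.0352]
ee_rot: [[0.993, -0.085, 0.086], [-0.121, -0.702, 0.702], [0.0, -0.707, -0.707]]
contact_force: [0.4, 0.4, -1.5]
gripper_width: 0.575
```

```bash
python3 -m crank '[[[0,0.0015,0.0015],[0,0,0]],[[0,0,0],[0,0,0]],[[0,0,0],[0,0,0]],[[0,0,0],[0,0,0]],[[0,0,0],[0,0,0]]]'
python3 - <<'E'
from h import *
s=snapshot("top")["pixels"];t=snapshot("side")["pixels"]
h=np.zeros((600,800,3),np.uint8);h[:,:400]=cv2.resize(s[230:320,210:270+0],(400,600))if 0 else cv2.resize(t[160:310,250:350],(400,600));h[:400,400:]=cv2.resize(s[230:330,210:310],(400,400))
cv2.imwrite("pics/m5.png",h)
E
```

```text
time: 10.03
tcp_pos: [0.4439, 0.0778, 0.0349]
ee_rot: [[0.993, -0.084, 0.087], [-0.121, -0.699, 0.704], [0.001, -0.71, -0.705]]
contact_force: [-1.9, -2.4, 11.5]
gripper_width: 0.58
```

View pics/m5.png

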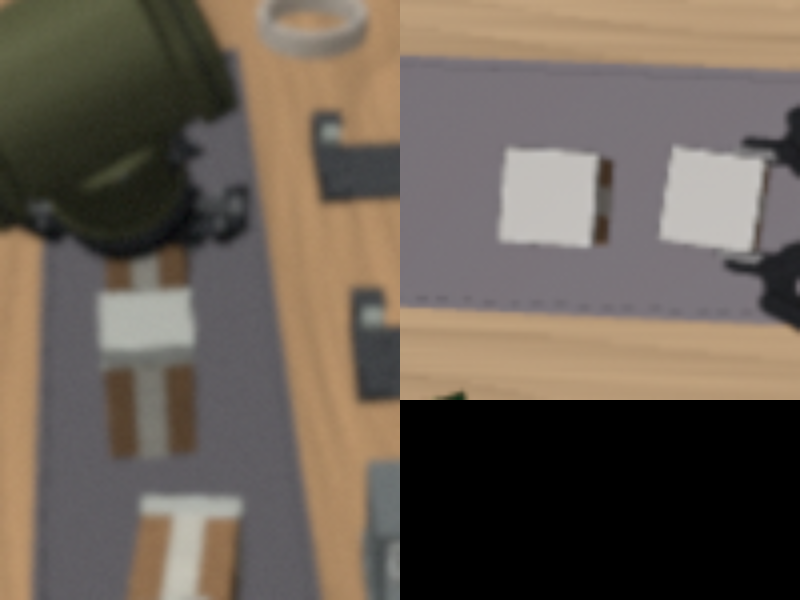

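Contact is about 11 N, so the carton is on the floor, with its lid at (715,200) in the crop and clear of s1. I'll release and back out along the tool axis.

```bash
python3 -m crank '[[[0,0,0],[0,0,0]],[[0,0,0],[0,0,0]],[[0,0,0],[0,0,0]],[[0,0,0],[0,0,0]],[[0,0,0],[0,0,0]]]' -1
python3 -m crank '[[[0,0,-0.01],[0,0,0]],[[0,0,-0.02],[0,0,0]],[[0,0,-0.03],[0,0,0]],[[0,0,-0.04],[0,0,0]],[[0,0,-0.04],[0,0,0]]]'
python3 -m crank '[[[0,-0.02,-0.02],[0,0,0]],[[0,0,0],[-7,0,0]],[[0,0,0],[-7,0,0]],[[0,0,0],[-7,0,0]],[[0,0,0],[-7,0,0]]]'
python3 -m crank '[[[0,0,0],[-7,0,0]],[[0,0,0],[-7,0,0]],[[0,0,0],[-7,0,0]],[[0,0,0],[-7,0,0]],[[0,0,0],[-7,0,0]]]'
python3 - <<'E'
from h import *
T=snapshot("top");S=snapshot("side")
for n,s in(("top",T),("side",S)):
    p=s["pixels"].astype(int); roi=np.zeros(p.shape[:2],bool)
    if n=="top": roi[252:308,165:475]=1
    else: roi[175:370,262:318]=1
    for k,m in(("white",(p.min(2)>150)&roi),("brown",(p[...,2]-p[...,0]>35)&roi)):
        for b in blobs(m,40): print(n,k,b[0],b[1], onz(s,[b[0]],.086 if k=="white" else .056).round(3)[0][:2], cv2.minAreaRect(np.argwhere(b[2])[:,::-1].astype(np.float32))[1:])
o=observe();print(o["qpos"].round(2))
cv2.imwrite("pics/t6.png",cv2.resize(T["pixels"][200:325,160:480],None,fx=2.5,fy=2.5))
E
```

```text
time: 10.55
tcp_pos: [0.4437, 0.0771, 0.0329]
ee_rot: [[0.993, -0.086, 0.085], [-0.121, -0.702, 0.702], [-0.0, -0.707, -0.707]]
contact_force: [-0.3, -0.0, -0.4]
gripper_width: 0.997
time: 10.97
tcp_pos: [0.4304, -0.0219, 0.1332]
ee_rot: [[0.993, -0.087, 0.083], [-0.12, -0.702, 0.702], [-0.003, -0.707, -0.707]]
contact_force: [1.2, -0.1, 0.4]
gripper_width: 1.002
time: 11.38
tcp_pos: [0.4324, -0.023, 0.1619]
ee_rot: [[0.992, -0.118, 0.039], [-0.124, -0.951, 0.284], [0.004, -0.286, -0.958]]
contact_force: [0.0, 0.5, -1.6]
gripper_width: 1.0
time: 11.8
tcp_pos: [0.4328, -0.0217, 0.1627]
ee_rot: [[0.993, -0.118, -0.032], [-0.122, -0.942, -0.313], [0.006, 0.315, -0.949]]
contact_force: [0.0, -0.6, -0.4]
gripper_width: 0.998
top white [414.  279.7] 348 [ 0.448 -0.209] ((35.15099334716797, 23.165666580200195), 10.30484676361084)
top white [349.5 283.9] 547 [ 0.436 -0.067] ((23.0, 23.0), 90.0)
top white [459.2 288.2] 532 [ 0.431 -0.309] ((23.0, 23.0), 90.0)
top brown [460.1 252.2] 43 [ 0.514 -0.318] ((1.0, 33.0), 90.0)
top brown [422.2 273.7] 198 [ 0.463 -0.232] ((28.621673583984375, 6.8870
[... 670 characters left out ...]
.0, 4.0), 90.0)
side brown [292.5 224. ] 65 [0.456 0.03 ] ((12.0, 5.0), 90.0)
side brown [294.7 261.3] 60 [ 0.452 -0.113] ((18.152082443237305, 3.9298319816589355), 86.42366790771484)
side brown [280. 263.] 70 [ 0.42  -0.115] ((18.0, 4.0), 90.0)
side brown [287.1 299.4] 172 [ 0.43  -0.228] ((7.9069743156433105, 22.12432289123535), 8.746162414550781)
side brown [304.2 301.5] 193 [ 0.464 -0.237] ((8.61366081237793, 28.16004180908203), 6.34019136428833)
side brown [300.7 345.8] 57 [ 0.449 -0.346] ((19.858266830444336, 4.936831951141357), 86.8201675415039)
side brown [281.9 349.4] 76 [ 0.416 -0.35 ] ((19.183507919311523, 5.564047336578369), 85.2363510131836)
[ 0.14  0.21  1.83 -0.33  1.2   0.39]
```

View pics/t6.png

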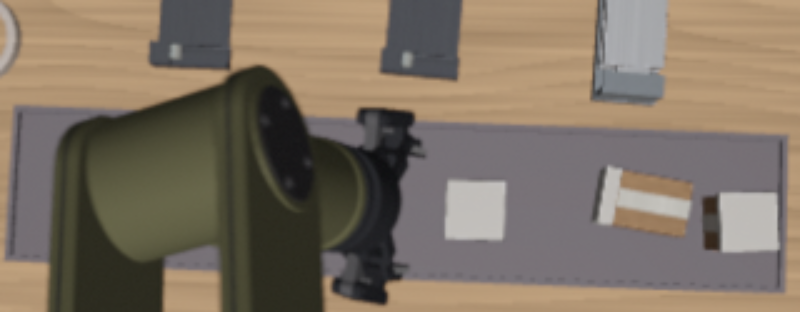

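Carton A stands: its lid is at (0.442, 0.064) at 86 mm, and the side view shows it upright. B is unmoved at (0.4475,-0.2215). Next I move towards B.

```bash
python3 -m crank '[[[0,0,0],[-7,0,0]],[[0,0,0],[-7,0,0]],[[0,0,0],[-7,0,0]],[[0,0,0],[-7,0,0]],[[0,0,0],[0,0,0]]]'
python3 - <<'E'
from h import *
a=np.array((.15,.989));R=tool(a,45);p=np.r_[np.array((.4475,-.2215))-.0132*a,.0223]
print(observe()["tcp_pos"],p,go(p-.15*R[:,2],R),go(p,R))
E
```

```text
time: 12.32
tcp_pos: [0.4315, -0.0199, 0.1567]
ee_rot: [[0.993, -0.077, -0.091], [-0.119, -0.687, -0.717], [-0.008, 0.723, -0.691]]
contact_force: [-1.0, -0.9, -1.3]
gripper_width: 1.003
[ 0.43147787 -0.01990003  0.15667334] [ 0.44552   -0.2345548  0.0223   ] (array([43. , 52.7, 95.5]), array([ 1.3, -1. ,  1.6])) (array([ 40.6,  49.3, 245.5]), array([ 1.3, -1. ,  1.6]))
```

```bash
python3 -m crank '[[[0.014,0.018,0.032],[0,0,0]],[[0.014,0.018,0.032],[0,0,0]],[[0.014,0.017,0.032],[0,0,0]],[[0,0,0],[1.2,-1,1.6]],[[0,0,0],[0,0,0]]]'
python3 -m crank '[[[0,0,0.03],[0,0,0]],[[0,0,0.03],[0,0,0]],[[0,0,0.03],[0,0,0]],[[0,0,0],[0,0,0]],[[0,0,0],[0,0,0]]]'
python3 - <<'E'
from h import *
a=np.array((.15,.989));R=tool(a,45);p=np.r_[np.array((.4475,-.2215))-.0132*a,.0223]
print(go(p,R))
E
```

```text
time: 12.73
tcp_pos: [0.4595, -0.135, 0.1324]
ee_rot: [[0.987, -0.119, -0.107], [-0.16, -0.701, -0.695], [0.008, 0.703, -0.711]]
contact_force: [0.5, -0.3, 0.2]
gripper_width: 0.996
time: 13.15
tcp_pos: [0.4498, -0.1953, 0.068]
ee_rot: [[0.988, -0.114, -0.106], [-0.156, -0.701, -0.696], [0.005, 0.704, -0.71]]
contact_force: [0.5, 1.0, -0.2]
gripper_width: 1.001
(array([ 1.7, -4.2, 60.3]), array([-0.2,  0. , -0.5]))
```

```bash
python3 -m crank '[[[0.002,-0.004,0.03],[0,0,0]],[[0,0,0.02],[0,0,0]],[[0,0,0.01],[0,0,0]],[[0,0,0],[0,0,0]],[[0,0,0],[0,0,0]]]'
python3 - <<'E'
from h import *
T=snapshot("top");p=T["pixels"].astype(int);roi=np.zeros(p.shape[:2],bool);roi[252:308,395:440]=1
for b in blobs((p[...,2]-p[...,0]>35)&roi,30):print(b[:2])
a=np.array((.15,.989));R=tool(a,45);p=np.r_[np.array((.4475,-.2215))-.0132*a,.0223];print(go(p,R))
E
python3 -m crank '[[[0,0,0],[0,0,0]],[[0,0,0],[0,0,0]],[[0,0,0],[0,0,0]],[[0,0,0],[0,0,0]],[[0,0,0],[0,0,0]]]' 1 40
python3 -m crank '[[[0,0,0],[0,0,0]],[[0,0,0],[0,0,0]],[[0,0,0],[0,0,0]],[[0,0,0],[0,0,0]],[[0,0,0],[0,0,0]]]'
```

```text
time: 13.57
tcp_pos: [0.4482, -0.2333, 0.0233]
ee_rot: [[0.988, -0.114, -0.102], [-0.153, -0.7, -0.697], [0.008, 0.705, -0.71]]
contact_force: [-0.3, -0.6, 0.3]
gripper_width: 0.995
(array([422.1, 273.6]), np.int32(199))
(array([419.4, 288.5]), np.int32(215))
(array([-2.9,  0.6,  2.2]), array([-0.2, -0.3, -0.5]))
time: 14.03
tcp_pos: [0.4482, -0.2331, 0.0233]
ee_rot: [[0.988, -0.114, -0.101], [-0.152, -0.7, -0.698], [0.009, 0.705, -0.709]]
contact_force: [0.1, 4.8, 5.8]
gripper_width: 0.576
time: 14.45
tcp_pos: [0.4482, -0.2331, 0.0233]
ee_rot: [[0.988, -0.114, -0.101], [-0.152, -0.7, -0.698], [0.009, 0.705, -0.709]]
contact_force: [-0.1, 5.1, 6.8]
gripper_width: 0.576
```

```bash
python3 -m crank '[[[0,0.02,-0.02],[0,0,0]],[[0,0.025,-0.025],[0,0,0]],[[0,0.003,-0.037],[0,0,0]],[[0,0.003,-0.037],[0,0,0]],[[0,0.003,-0.036],[0,0,0]]]'
python3 -m crank '[[[0,0,0],[0,0,0]],[[0,0,0],[7,0,0]],[[0,0,0],[7,0,0]],[[0,0,0],[7,0,0]],[[0,0,0],[7,0,0]]]'
python3 -m crank '[[[0,0,0],[7,0,0]],[[0,0,0],[7,0,0]],[[0,0,0],[7,0,0]],[[0,0,0],[7,0,0]],[[0,0,0],[7,0,0]]]'
python3 -m crank '[[[0,0,0],[7,0,0]],[[0,0,0],[7,0,0]],[[0,0,0],[7,0,0]],[[0,0,0],[6,0,0]],[[0,0,0],[0,0,0]]]'
python3 - <<'E'
from h import *
p=[.443,-.161,.05];R=tool((.15,.989),-45);print(observe()["qpos"].round(2),go(p,R))
E
```

```text
time: 14.87
tcp_pos: [0.4568, -0.162, 0.1714]
ee_rot: [[0.988, -0.114, -0.103], [-0.153, -0.702, -0.696], [0.007, 0.703, -0.711]]
contact_force: [1.7, -0.2, -2.8]
gripper_width: 0.578
time: 15.28
tcp_pos: [0.4577, -0.1621, 0.1707]
ee_rot: [[0.989, -0.146, -0.034], [-0.15, -0.948, -0.282], [0.009, 0.284, -0.959]]
contact_force: [-0.8, 0.4, -3.5]
gripper_width: 0.574
time: 15.7
tcp_pos: [0.4573, -0.1637, 0.1713]
ee_rot: [[0.988, -0.142, 0.058], [-0.153, -0.938, 0.312], [0.01, -0.317, -0.948]]
contact_force: [0.5, -0.2, -3.4]
gripper_width: 0.577
time: 16.12
tcp_pos: [0.4559, -0.1663, 0.1657]
ee_rot: [[0.987, -0.11, 0.113], [-0.158, -0.692, 0.704], [0.001, -0.713, -0.701]]
contact_force: [0.4, 0.5, -3.2]
gripper_width: 0.577
[-0.89  0.5   1.63  0.56  1.6  -0.89] (array([-13.7,  80.3,  83.4]), array([-0.5, -0.3, -0.3]))
```

```bash
python3 -m crank '[[[-0.004,0.02,0.021],[0,0,0]],[[-0.004,0.02,0.021],[0,0,0]],[[-0.004,0.02,0.021],[0,0,0]],[[-0.002,0.02,0.02],[0,0,0]],[[0,0,0],[0,0,0]]]'
python3 -m crank '[[[0,0.004,0.004],[0,0,0]],[[0,0.003,0.003],[0,0,0]],[[0,0,0],[0,0,0]],[[0,0,0],[0,0,0]],[[0,0,0],[0,0,0]]]'
python3 -m crank '[[[0,0.001,0.001],[0,0,0]],[[0,0,0],[0,0,0]],[[0,0,0],[0,0,0]],[[0,0,0],[0,0,0]],[[0,0,0],[0,0,0]]]'
```

```text
time: 16.53
tcp_pos: [0.4422, -0.1566, 0.0514]
ee_rot: [[0.988, -0.106, 0.108], [-0.151, -0.696, 0.702], [0.0, -0.71, -0.704]]
contact_force: [-1.0, 0.7, -1.7]
gripper_width: 0.579
time: 16.95
tcp_pos: [0.4456, -0.1592, 0.0463]
ee_rot: [[0.988, -0.101, 0.115], [-0.152, -0.699, 0.699], [0.01, -0.708, -0.706]]
contact_force: [1.2, -0.1, -3.1]
gripper_width: 0.575
time: 17.37
tcp_pos: [0.445, -0.1588, 0.0439]
ee_rot: [[0.988, -0.102, 0.114], [-0.153, -0.697, 0.7], [0.008, -0.71, -0.705]]
contact_force: [-0.3, 0.1, -1.8]
gripper_width: 0.576
```

```bash
python3 -m crank '[[[0,0.003,0.003],[0,0,0]],[[0,0.002,0.002],[0,0,0]],[[0,0,0],[0,0,0]],[[0,0,0],[0,0,0]],[[0,0,0],[0,0,0]]]'
python3 -m crank '[[[0,0.001,0.001],[0,0,0]],[[0,0,0],[0,0,0]],[[0,0,0],[0,0,0]],[[0,0,0],[0,0,0]],[[0,0,0],[0,0,0]]]'
python3 -m crank '[[[0,0.001,0.001],[0,0,0]],[[0,0,0],[0,0,0]],[[0,0,0],[0,0,0]],[[0,0,0],[0,0,0]],[[0,0,0],[0,0,0]]]'
```

```text
time: 17.78
tcp_pos: [0.4452, -0.1587, 0.0375]
ee_rot: [[0.988, -0.102, 0.114], [-0.153, -0.696, 0.701], [0.008, -0.711, -0.704]]
contact_force: [-2.5, -2.0, 6.3]
gripper_width: 0.577
time: 18.2
tcp_pos: [0.4452, -0.1586, 0.0375]
ee_rot: [[0.988, -0.101, 0.115], [-0.152, -0.696, 0.702], [0.009, -0.711, -0.703]]
contact_force: [-3.6, -3.6, 13.1]
gripper_width: 0.577
time: 18.62
tcp_pos: [0.4452, -0.1586, 0.0375]
ee_rot: [[0.988, -0.1, 0.115], [-0.152, -0.695, 0.703], [0.01, -0.712, -0.702]]
contact_force: [-5.5, -8.0, 21.4]
gripper_width: 0.575
```

```bash
python3 -m crank '[[[0,-0.001,-0.001],[0,0,0]],[[0,0,0],[0,0,0]],[[0,0,0],[0,0,0]],[[0,0,0],[0,0,0]],[[0,0,0],[0,0,0]]]'
python3 -m crank '[[[0,0,0],[0,0,0]],[[0,0,0],[0,0,0]],[[0,0,0],[0,0,0]],[[0,0,0],[0,0,0]],[[0,0,0],[0,0,0]]]' -1
python3 -m crank '[[[0,0,-0.01],[0,0,0]],[[0,0,-0.02],[0,0,0]],[[0,0,-0.03],[0,0,0]],[[0,0,-0.04],[0,0,0]],[[0,0,-0.04],[0,0,0]]]'
python3 -m crank '[[[0,-0.025,-0.025],[0,0,0]],[[0,-0.025,-0.025],[-7,0,0]],[[0,0,0],[-7,0,0]],[[0,0,0],[-7,0,0]],[[0,0,0],[-7,0,0]]]'
python3 -m crank '[[[0,0,0],[-7,0,0]],[[-0.04,0,0],[-7,0,0]],[[-0.04,0,0],[0,0,0]],[[0,0,0],[0,0,0]],[[0,0,0],[0,0,0]]]'
python3 - <<'E'
from h import *
T=snapshot("top");S=snapshot("side")
for n,s in(("top",T),("side",S)):
    p=s["pixels"].astype(int); roi=np.zeros(p.shape[:2],bool)
    if n=="top": roi[252:308,165:475]=1
    else: roi[175:370,262:318]=1
    for b in blobs((p.min(2)>150)&roi,40): print(n,b[0],b[1], onz(s,[b[0]],.086).round(3)[0][:2])
o=observe();print(o["qpos"].round(2))
h=np.zeros((600,800,3),np.uint8);h[:400]=cv2.resize(T["pixels"][155:315,160:480],(800,400));h[400:,:400]=cv2.resize(S["pixels"][170:370,240:440],(400,400))[:200];h[400:,400:]=cv2.resize(S["pixels"][170:370,240:440],(400,400))[200:]
cv2.imwrite("pics/m7.png",h)
E
```

```text
time: 19.03
tcp_pos: [0.4452, -0.1586, 0.0375]
ee_rot: [[0.988, -0.101, 0.115], [-0.152, -0.696, 0.702], [0.009, -0.711, -0.703]]
contact_force: [-3.6, -4.7, 12.7]
gripper_width: 0.577
time: 19.45
tcp_pos: [0.445, -0.1584, 0.0351]
ee_rot: [[0.988, -0.102, 0.113], [-0.152, -0.697, 0.701], [0.007, -0.71, -0.704]]
contact_force: [-0.4, 0.1, 0.2]
gripper_width: 1.0
time: 19.87
tcp_pos: [0.4283, -0.2571, 0.1353]
ee_rot: [[0.988, -0.103, 0.112], [-0.152, -0.696, 0.702], [0.006, -0.71, -0.704]]
contact_force: [0.6, -0.6, -0.0]
gripper_width: 1.0
time: 20.28
tcp_pos: [0.4291, -0.2591, 0.2069]
ee_rot: [[0.988, -0.145, 0.055], [-0.155, -0.947, 0.283], [0.012, -0.288, -0.957]]
contact_force: [-0.3, 0.5, -0.6]
gripper_width: 0.998
time: 20.7
tcp_pos: [0.3477, -0.243, 0.2048]
ee_rot: [[0.988, -0.152, 0.016], [-0.153, -0.987, 0.054], [0.007, -0.056, -0.998]]
contact_force: [0.7, -0.6, -0.1]
gripper_width: 0.998
top [246.6 279.1] 512 [0.44  0.161]
top [287.3 279.9] 528 [0.441 0.071]
top [394.3 281.8] 539 [ 0.443 -0.165]
top [349.6 283.9] 539 [ 0.436 -0.067]
top [459.1 285.6] 408 [ 0.437 -0.309]
side [283.9 187.7] 180 [0.441 0.156]
side [285.9 206.6] 198 [0.442 0.064]
side [285.8 239.6] 300 [ 0.436 -0.072]
side [291.4 268.2] 381 [ 0.443 -0.17 ]
side [288.9 321.2] 599 [ 0.431 -0.313]
[-0.76  0.11  1.78  0.05  1.27 -0.62]
```

View pics/m7.png

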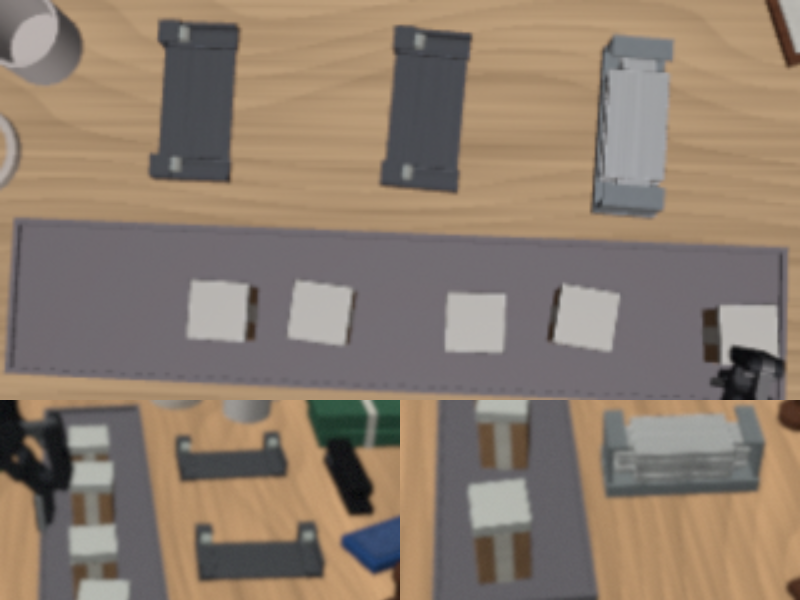

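All five cartons stand. In the crop their lids are at (218,310), (321,312), (475,322), (587,317) and (748,333). Next I measure the dispenser and brackets from both views.

```bash
cat > m.py <<'E'
from h import *
T=dict(np.load("top0.npz"));S=dict(np.load("side0.npz"))
for n,s,rois in(("top",T,((155,235,215,265),(160,240,305,355))),("side",S,((180,215,322,392),(225,265,330,410)))):
    g=cv2.cvtColor(s["pixels"],cv2.COLOR_BGR2HSV).astype(int)
    for r in rois:
        roi=np.zeros(g.shape[:2],bool);roi[r[0]:r[1],r[2]:r[3]]=1
        d=(g[...,2]<105)&(g[...,1]<70)&roi
        B=max(blobs(d,200),key=lambda b:b[1]); h=cv2.convexHull(np.argwhere(B[2])[:,::-1].astype(np.int32))
        print(n,"bracket",B[1],cv2.approxPolyDP(h,3,True).reshape(-1,2).tolist())
        hull=np.zeros(g.shape[:2],np.uint8);cv2.fillConvexPoly(hull,h,1)
        for b in blobs((g[...,2]>115)&(g[...,1]<60)&(hull>0),3): print("  clip",b[0],b[1])
    r=(165,245,390,435) if n=="top" else (268,320,335,428)
    roi=np.zeros(g.shape[:2],bool);roi[r[0]:r[1],r[2]:r[3]]=1
    for k,m in(("disp",(g[...,1]<60)&roi),("plate",(g[...,2]>155)&(g[...,1]<60)&roi)):
        for B in blobs(m,150):
            pts=np.argwhere(B[2])[:,::-1];h=cv2.convexHull(pts.astype(np.int32));print(n,k,B[0],B[1],cv2.approxPolyDP(h,2,True).reshape(-1,2).tolist())
v=cv2.cvtColor(T["pixels"],cv2.COLOR_BGR2GRAY);print(v[190:212:10,396:434].tolist());print(v[168:244,414].tolist())
E
python3 m.py
```

```text
top bracket 1811 [[253, 164], [251, 226], [220, 225], [224, 163]]
  clip [233. 168.] 15
  clip [229.7 220.3] 16
top bracket 1812 [[347, 168], [342, 231], [312, 228], [318, 166]]
  clip [327.3 170.7] 16
  clip [322.3 223.2] 17
top disp [412.6 205.3] 1993 [[429, 171], [425, 238], [421, 241], [397, 239], [401, 175], [405, 169]]
top plate [412.2 207.6] 729 [[424, 225], [407, 227], [402, 224], [404, 183], [416, 180], [426, 211]]
side bracket 779 [[382, 206], [331, 209], [328, 189], [378, 186]]
  clip [375.9 190.7] 9
  clip [332.6 192.6] 13
side bracket 1203 [[400, 257], [341, 259], [338, 233], [396, 231]]
  clip [343.  238.5] 20
  clip [393.5 237.3] 14
side disp [380.3 296.4] 3116 [[416, 273], [421, 287], [417, 314], [343, 317], [343, 275]]
[[142, 144, 142, 116, 66, 93, 71, 101, 152, 155, 155, 156, 155, 154, 154, 152, 153, 152, 155, 158, 154, 153, 154, 154, 154, 154, 153, 153, 153, 153, 152, 139, 133, 135, 138, 141, 142, 143], [145, 145, 138, 73, 107, 74, 111, 158, 155, 154, 156, 157, 154, 155, 153, 154, 154, 153, 157, 156, 154, 153, 154, 153, 154, 153, 153, 153, 153, 152, 148, 147, 148, 148, 147, 148, 148, 147], [139, 135, 78, 82, 96, 131, 130, 153, 155, 156, 157, 156, 156, 154, 153, 155, 154, 156, 158, 156, 153, 152, 154, 154, 154, 153, 152, 152, 153, 154, 139, 130, 139, 142, 144, 144, 143, 143]]
[155, 139, 120, 115, 115, 115, 115, 115, 115, 113, 128, 150, 154, 154, 154, 157, 154, 153, 153, 155, 155, 155, 155, 155, 155, 156, 156, 156, 156, 157, 156, 157, 157, 157, 157, 157, 157, 157, 158, 157, 157, 158, 158, 158, 158, 157, 158, 158, 157, 157, 157, 157, 157, 157, 157, 157, 157, 156, 154, 154, 148, 125, 116, 115, 116, 117, 116, 116, 116, 110, 88, 83, 91, 107, 131, 141]
```

Run:
```python
from h import *
T=dict(np.load("top0.npz"))["pixels"]
P=[cv2.resize(T[160:245,x:x+44],None,fx=6,fy=6,interpolation=cv2.INTER_CUBIC) for x in(393,308,216)]
for p in P: p[::60,:6]=(0,0,255);p[:6,::60]=(0,0,255)
cv2.imwrite("pics/z8.png",np.hstack(P))
```

```text
(no output)
```

View pics/z8.png

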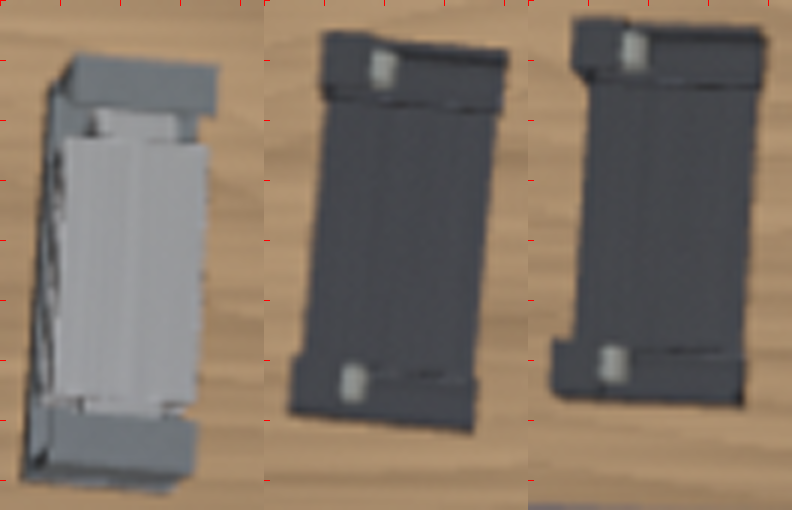

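```bash
cat > g.py <<'E'
from h import *
T=dict(np.load("top0.npz"));S=dict(np.load("side0.npz"))
f=lambda x0,pts:[[x0+(u+.5)/6-.5,160+(v+.5)/6-.5] for u,v in pts]
c=onz(T,f(393,[(67,140),(207,145),(193,400),(55,395)]),.06);print("plate",c[:,:2].round(4).tolist(),c.mean(0)[:2].round(4),np.linalg.norm(c[0]-c[1]).round(4),np.linalg.norm(c[1]-c[2]).round(4),"yaw edges",[np.degrees(np.arctan2(d[1],d[0])).round(2) for d in(c[0]-c[3],c[1]-c[2])])
l=onz(T,f(393,[(75,55),(217,65),(215,115),(70,107),(55,412),(197,420),(193,475),(47,465)]),.07);print("lips",l[:4].mean(0)[:2],l[4:].mean(0)[:2],l.mean(0)[:2],"yaw",np.degrees(np.arctan2(*(l[:4].mean(0)-l[4:].mean(0))[[1,0]])))
for n,x0,e,ct,cs in(("near",308,[(241,80),(210,405)],[(327.3,170.7),(322.3,223.2)],[(393.5,237.3),(343,238.5)]),("far",216,[(237,60),(216,378)],[(233,168),(229.7,220.3)],[(375.9,190.7),(332.6,192.6)])):
    k=tri(T,ct,S,cs);E=onz(T,f(x0,e),.01)[:,:2];d=k[0,:2]-k[1,:2];L=np.linalg.norm(d);d/=L;xb=np.array([-d[1],d[0]])
    d2=E[0]-E[1];d2/=np.linalg.norm(d2);m=k[:,:2].mean(0)
    print(n,"clips",k.round(4).tolist(),"sep",L,"yaw clips/edge",np.degrees(np.arctan2(d[1],d[0])).round(2),np.degrees(np.arctan2(d2[1],d2[0])).round(2),"edge rel clip mid",(E-m)@np.c_[xb,d], "mid",m,"seat by edge",(m+xb*(((E-m)@xb).mean()+.052)).round(4))
E
python3 g.py
```

```text
plate [[0.6697, -0.1875], [0.6691, -0.2413], [0.5706, -0.2361], [0.5713, -0.1835]] [ 0.6201 -0.2121] 0.0538 0.0987 yaw edges [np.float64(-2.31), np.float64(-3.06)]
lips [ 0.6894158  -0.21559269] [ 0.55242441 -0.20799222] [ 0.62092011 -0.21179245] yaw -3.1755923222987117
near clips [[0.7022, -0.0109, 0.0261, 0.0005], [0.5769, -0.0021, 0.0258, 0.0002]] sep 0.12557541415253434 yaw clips/edge -4.0 -4.28 edge rel clip mid [[-0.04881717  0.06580285]
 [-0.04818628 -0.06567683]] mid [ 0.63952556 -0.00651459] seat by edge [ 0.6398 -0.003 ]
far clips [[0.7056, 0.2149, 0.0255, 0.0002], [0.5795, 0.217, 0.0257, 0.0005]] sep 0.12614712202937053 yaw clips/edge -0.96 -1.44 edge rel clip mid [[-0.05105316  0.06448318]
 [-0.0499667  -0.06487859]] mid [0.64253737 0.21591892] seat by edge [0.6426 0.2174]
```

Dispenser centre is (0.6205,-0.212) at yaw −3°; brackets are at (0.6396,-0.0045) at −4.1° and (0.6426,0.2167) at −1.2°. The pads swing with opening, so I'll find the real tip height at 56 mm opening by touching the bare table between the dispenser and the near bracket.

```bash
cat >> h.py <<'E'
def Rp(deg):
    p=np.radians(deg);d=np.r_[np.cos(p),np.sin(p),0];s=np.r_[-np.sin(p),np.cos(p),0];return np.c_[-s,-d,[0,0,-1]]
E
python3 -m crank '[[[0,0,0],[0,0,7]],[[0,0,0],[0,0,7]],[[0,0,0],[0,0,7]],[[0,0,0],[0,0,7]],[[0,0,0],[0,0,7]]]' -0.32
python3 -m crank '[[[0,0,0],[0,0,7]],[[0,0,0],[0,0,7]],[[0,0,0],[0,0,7]],[[0,0,0],[0,0,7]],[[0,0,0],[0,0,7]]]'
python3 -m crank '[[[0,0,0],[0,0,7]],[[0,0,0],[0,0,0]],[[0,-0.04,0],[0,0,0]],[[0,-0.04,0],[0,0,0]],[[0,0,0],[0,0,0]]]'
python3 - <<'E'
from h import *
o=observe();print(o["qpos"].round(2));print(go([.62,-.12,.15],Rp(-3)))
E
```

```text
time: 21.22
tcp_pos: [0.3509, -0.2464, 0.2041]
ee_rot: [[0.717, -0.697, 0.017], [-0.696, -0.716, 0.054], [-0.026, -0.05, -0.998]]
contact_force: [-0.1, -0.2, -0.5]
gripper_width: 0.658
time: 21.63
tcp_pos: [0.3509, -0.2464, 0.204]
ee_rot: [[0.188, -0.982, 0.017], [-0.981, -0.187, 0.054], [-0.05, -0.026, -0.998]]
contact_force: [0.3, -0.1, -0.1]
gripper_width: 0.66
time: 22.05
tcp_pos: [0.4375, -0.241, 0.2062]
ee_rot: [[0.079, -0.997, 0.023], [-0.996, -0.077, 0.052], [-0.05, -0.028, -0.998]]
contact_force: [0.1, -0.5, 1.0]
gripper_width: 0.664
[-0.63  0.21  1.65  0.06  1.29  0.84]
(array([-103.3, -189.7,   66.7]), array([-1.4,  3. ,  7.5]))
```

```bash
python3 -m crank '[[[0,0,0],[-1.4,3,6]],[[-0.017,-0.036,0],[0,0,0]],[[-0.017,-0.036,0],[0,0,0]],[[-0.017,-0.036,0],[0,0,0]],[[-0.017,-0.036,0],[0,0,0]]]'
python3 -m crank '[[[-0.017,-0.036,0],[0,0,0]],[[0,0,0.03],[0,0,0]],[[0,0,0.03],[0,0,0]],[[0,0,0],[0,0,0]],[[0,0,0],[0,0,0]]]'
python3 - <<'E'
from h import *
o=observe();print(o["qpos"].round(2));print(go([.62,-.122,.03],Rp(-3)))
E
```

```text
time: 22.47
tcp_pos: [0.5778, -0.1751, 0.2044]
ee_rot: [[-0.028, -1.0, -0.007], [-1.0, 0.028, 0.001], [-0.001, 0.007, -1.0]]
contact_force: [0.3, -1.3, 0.2]
gripper_width: 0.657
time: 22.88
tcp_pos: [0.6103, -0.1591, 0.1421]
ee_rot: [[-0.029, -1.0, -0.013], [-1.0, 0.029, 0.003], [-0.003, 0.013, -1.0]]
contact_force: [-0.1, 0.2, 0.1]
gripper_width: 0.666
[-0.32  0.44  1.46 -0.    1.25  1.28]
(array([-37.1, -10.1, 112.1]), array([0.7, 0.2, 1.3]))
```

```bash
python3 -m crank '[[[-0.037,-0.01,0],[0.7,0.2,1.3]],[[0,0,0],[0,0,0]],[[0,0,0.04],[0,0,0]],[[0,0,0.04],[0,0,0]],[[0,0,0.03],[0,0,0]]]'
python3 -m crank '[[[0,0,0.01],[0,0,0]],[[0,0,0.01],[0,0,0]],[[0,0,0.002],[0,0,0]],[[0,0,0],[0,0,0]],[[0,0,0],[0,0,0]]]'
python3 -m crank '[[[0,0,0.002],[0,0,0]],[[0,0,0],[0,0,0]],[[0,0,0],[0,0,0]],[[0,0,0],[0,0,0]],[[0,0,0],[0,0,0]]]'
python3 -m crank '[[[0,0,0.002],[0,0,0]],[[0,0,0],[0,0,0]],[[0,0,0],[0,0,0]],[[0,0,0],[0,0,0]],[[0,0,0],[0,0,0]]]'
```

```text
time: 23.3
tcp_pos: [0.6244, -0.1236, 0.0353]
ee_rot: [[-0.052, -0.999, 0.008], [-0.999, 0.052, -0.003], [0.003, -0.009, -1.0]]
contact_force: [-0.4, 0.3, -0.9]
gripper_width: 0.659
time: 23.72
tcp_pos: [0.625, -0.1237, 0.0146]
ee_rot: [[-0.053, -0.999, 0.009], [-0.999, 0.053, -0.004], [0.003, -0.009, -1.0]]
contact_force: [0.1, -0.3, 0.4]
gripper_width: 0.66
time: 24.13
tcp_pos: [0.6233, -0.123, 0.0108]
ee_rot: [[-0.053, -0.999, 0.005], [-0.999, 0.053, -0.003], [0.003, -0.006, -1.0]]
contact_force: [0.7, 0.5, -0.4]
gripper_width: 0.655
time: 24.55
tcp_pos: [0.6231, -0.123, 0.0084]
ee_rot: [[-0.053, -0.999, 0.005], [-0.999, 0.053, -0.003], [0.002, -0.005, -1.0]]
contact_force: [0.5, 0.6, 0.5]
gripper_width: 0.662
```

```bash
for i in 1 2 3; do :; done
python3 -m crank '[[[0,0,0.002],[0,0,0]],[[0,0,0],[0,0,0]],[[0,0,0],[0,0,0]],[[0,0,0],[0,0,0]],[[0,0,0],[0,0,0]]]'
python3 -m crank '[[[0,0,0.0015],[0,0,0]],[[0,0,0],[0,0,0]],[[0,0,0],[0,0,0]],[[0,0,0],[0,0,0]],[[0,0,0],[0,0,0]]]'
```

```text
time: 24.97
tcp_pos: [0.6232, -0.123, 0.0064]
ee_rot: [[-0.053, -0.999, 0.005], [-0.999, 0.053, -0.003], [0.002, -0.005, -1.0]]
contact_force: [-0.4, -0.6, 1.1]
gripper_width: 0.661
time: 25.38
tcp_pos: [0.6232, -0.123, 0.0049]
ee_rot: [[-0.053, -0.999, 0.005], [-0.999, 0.053, -0.003], [0.002, -0.005, -1.0]]
contact_force: [0.4, 0.1, 0.3]
gripper_width: 0.657
```

```bash
python3 -m crank '[[[0,0,0.0015],[0,0,0]],[[0,0,0],[0,0,0]],[[0,0,0],[0,0,0]],[[0,0,0],[0,0,0]],[[0,0,0],[0,0,0]]]'
python3 -m crank '[[[0,0,0.0015],[0,0,0]],[[0,0,0],[0,0,0]],[[0,0,0],[0,0,0]],[[0,0,0],[0,0,0]],[[0,0,0],[0,0,0]]]'
python3 -m crank '[[[0,0,0.0015],[0,0,0]],[[0,0,0],[0,0,0]],[[0,0,0],[0,0,0]],[[0,0,0],[0,0,0]],[[0,0,0],[0,0,0]]]'
```

```text
time: 25.8
tcp_pos: [0.6232, -0.123, 0.0035]
ee_rot: [[-0.053, -0.999, 0.005], [-0.999, 0.053, -0.003], [0.002, -0.005, -1.0]]
contact_force: [0.1, -1.2, 0.4]
gripper_width: 0.66
time: 26.22
tcp_pos: [0.6232, -0.123, 0.0019]
ee_rot: [[-0.053, -0.999, 0.005], [-0.999, 0.053, -0.003], [0.002, -0.005, -1.0]]
contact_force: [-0.4, -0.2, 0.4]
gripper_width: 0.658
time: 26.63
tcp_pos: [0.6232, -0.123, 0.0005]
ee_rot: [[-0.053, -0.999, 0.005], [-0.999, 0.053, -0.003], [0.002, -0.005, -1.0]]
contact_force: [-0.4, 0.8, -0.1]
gripper_width: 0.66
```

```bash
python3 -m crank '[[[0,0,0.002],[0,0,0]],[[0,0,0],[0,0,0]],[[0,0,0],[0,0,0]],[[0,0,0],[0,0,0]],[[0,0,0],[0,0,0]]]'
python3 -m crank '[[[0,0,0.0015],[0,0,0]],[[0,0,0],[0,0,0]],[[0,0,0],[0,0,0]],[[0,0,0],[0,0,0]],[[0,0,0],[0,0,0]]]'
python3 -m crank '[[[0,0,0.001],[0,0,0]],[[0,0,0],[0,0,0]],[[0,0,0],[0,0,0]],[[0,0,0],[0,0,0]],[[0,0,0],[0,0,0]]]'
```

```text
time: 27.05
tcp_pos: [0.6232, -0.1231, -0.0016]
ee_rot: [[-0.053, -0.999, 0.005], [-0.999, 0.053, -0.003], [0.002, -0.005, -1.0]]
contact_force: [0.1, -0.6, -0.2]
gripper_width: 0.661
time: 27.47
tcp_pos: [0.6232, -0.123, -0.0031]
ee_rot: [[-0.053, -0.999, 0.005], [-0.999, 0.053, -0.003], [0.002, -0.005, -1.0]]
contact_force: [-0.0, -0.3, -0.0]
gripper_width: 0.659
time: 27.88
tcp_pos: [0.6232, -0.1231, -0.0041]
ee_rot: [[-0.053, -0.999, 0.005], [-0.999, 0.053, -0.003], [0.002, -0.005, -1.0]]
contact_force: [0.3, 0.7, 0.5]
gripper_width: 0.661
```

```bash
python3 -m crank '[[[0,0,0.001],[0,0,0]],[[0,0,0],[0,0,0]],[[0,0,0],[0,0,0]],[[0,0,0],[0,0,0]],[[0,0,0],[0,0,0]]]'
python3 -m crank '[[[0,0,0.001],[0,0,0]],[[0,0,0],[0,0,0]],[[0,0,0],[0,0,0]],[[0,0,0],[0,0,0]],[[0,0,0],[0,0,0]]]'
python3 -m crank '[[[0,0,0.001],[0,0,0]],[[0,0,0],[0,0,0]],[[0,0,0],[0,0,0]],[[0,0,0],[0,0,0]],[[0,0,0],[0,0,0]]]'
```

```text
time: 28.3
tcp_pos: [0.6232, -0.123, -0.005]
ee_rot: [[-0.053, -0.999, 0.005], [-0.999, 0.053, -0.003], [0.002, -0.005, -1.0]]
contact_force: [-0.2, -0.7, -1.2]
gripper_width: 0.656
time: 28.72
tcp_pos: [0.6232, -0.123, -0.006]
ee_rot: [[-0.053, -0.999, 0.005], [-0.999, 0.053, -0.003], [0.002, -0.005, -1.0]]
contact_force: [-0.4, 0.3, -0.5]
gripper_width: 0.659
time: 29.13
tcp_pos: [0.6233, -0.123, -0.007]
ee_rot: [[-0.053, -0.999, 0.005], [-0.999, 0.053, -0.003], [0.002, -0.005, -1.0]]
contact_force: [0.4, 0.2, -0.3]
gripper_width: 0.662
```

```bash
python3 -m crank '[[[0,0,0.001],[0,0,0]],[[0,0,0],[0,0,0]],[[0,0,0],[0,0,0]],[[0,0,0],[0,0,0]],[[0,0,0],[0,0,0]]]'
python3 -m crank '[[[0,0,0.001],[0,0,0]],[[0,0,0],[0,0,0]],[[0,0,0],[0,0,0]],[[0,0,0],[0,0,0]],[[0,0,0],[0,0,0]]]'
python3 -m crank '[[[0,0,0.001],[0,0,0]],[[0,0,0],[0,0,0]],[[0,0,0],[0,0,0]],[[0,0,0],[0,0,0]],[[0,0,0],[0,0,0]]]'
```

```text
time: 29.55
tcp_pos: [0.6232, -0.123, -0.008]
ee_rot: [[-0.053, -0.999, 0.005], [-0.999, 0.053, -0.003], [0.002, -0.005, -1.0]]
contact_force: [-0.0, 0.7, -1.0]
gripper_width: 0.656
time: 29.97
tcp_pos: [0.6233, -0.123, -0.009]
ee_rot: [[-0.053, -0.999, 0.005], [-0.999, 0.053, -0.003], [0.002, -0.005, -1.0]]
contact_force: [-0.3, 1.0, 0.4]
gripper_width: 0.658
time: 30.38
tcp_pos: [0.6232, -0.1231, -0.0101]
ee_rot: [[-0.053, -0.999, 0.005], [-0.999, 0.053, -0.003], [0.002, -0.005, -1.0]]
contact_force: [-0.1, 0.5, 1.5]
gripper_width: 0.654
```

```bash
python3 -m crank '[[[0,0,0.001],[0,0,0]],[[0,0,0],[0,0,0]],[[0,0,0],[0,0,0]],[[0,0,0],[0,0,0]],[[0,0,0],[0,0,0]]]'
python3 -m crank '[[[0,0,0.001],[0,0,0]],[[0,0,0],[0,0,0]],[[0,0,0],[0,0,0]],[[0,0,0],[0,0,0]],[[0,0,0],[0,0,0]]]'
```

```text
time: 30.8
tcp_pos: [0.6233, -0.1231, -0.011]
ee_rot: [[-0.053, -0.999, 0.005], [-0.999, 0.053, -0.003], [0.002, -0.005, -1.0]]
contact_force: [-1.3, -0.7, -0.6]
gripper_width: 0.661
time: 31.22
tcp_pos: [0.6233, -0.123, -0.0121]
ee_rot: [[-0.053, -0.999, 0.005], [-0.999, 0.053, -0.003], [0.002, -0.005, -1.0]]
contact_force: [0.0, 0.5, 0.1]
gripper_width: 0.662
```

Run:
```python
from h import *
S=snapshot("side");T=snapshot("top")
np.savez("sx.npz",**S);np.savez("tx.npz",**T)
a=cv2.resize(S["pixels"][200:320,330:430],(500,600),interpolation=cv2.INTER_CUBIC);b=cv2.resize(T["pixels"][160:260,350:450-0],(300,300),interpolation=cv2.INTER_CUBIC)
h=np.zeros((600,800,3),np.uint8);h[:,:500]=a;h[:300,500:]=b;cv2.imwrite("pics/z9.png",h)
print(proj(S,[[.6233,-.123,0],[.622,-.095,0],[.625,-.151,0]])-[330,200])
```

```text
[[40.51756311 77.88796362]
 [37.60018125 69.89577238]
 [43.74097751 86.22581963]]
```

View pics/z9.png

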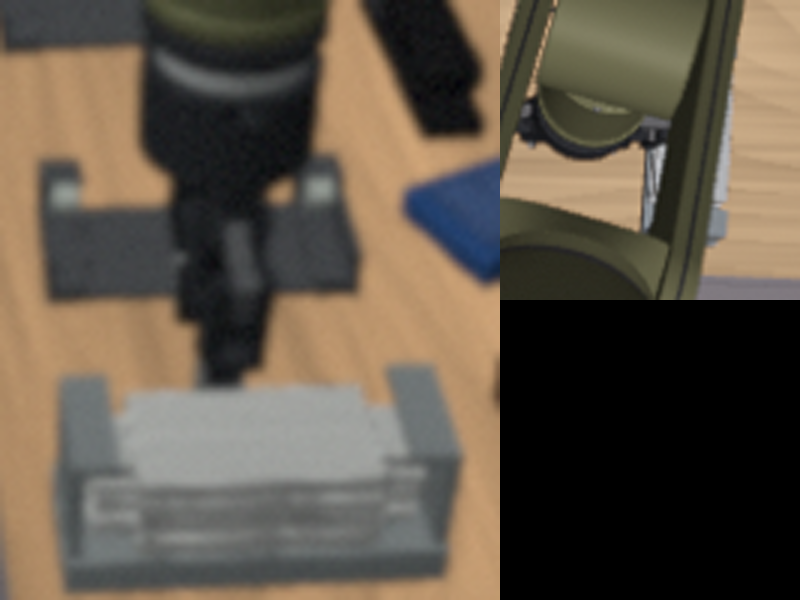

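```bash
python3 -m crank '[[[0,0,0.001],[0,0,0]],[[0,0,0],[0,0,0]],[[0,0,0],[0,0,0]],[[0,0,0],[0,0,0]],[[0,0,0],[0,0,0]]]' | grep -A5 tcp_pos
python3 -m crank '[[[0,0,0.001],[0,0,0]],[[0,0,0],[0,0,0]],[[0,0,0],[0,0,0]],[[0,0,0],[0,0,0]],[[0,0,0],[0,0,0]]]'|grep -E 'pos|force'
python3 -m crank '[[[0,0,0.001],[0,0,0]],[[0,0,0],[0,0,0]],[[0,0,0],[0,0,0]],[[0,0,0],[0,0,0]],[[0,0,0],[0,0,0]]]'|grep -E 'pos|force'
```

```text
tcp_pos: [0.6233, -0.1231, -0.0131]
ee_rot: [[-0.053, -0.999, 0.005], [-0.999, 0.053, -0.003], [0.002, -0.005, -1.0]]
contact_force: [0.5, -0.4, -0.1]
gripper_width: 0.658
tcp_pos: [0.6233, -0.1231, -0.0141]
contact_force: [-0.3, 0.2, -0.3]
tcp_pos: [0.6233, -0.1231, -0.015]
contact_force: [0.2, 0.1, 0.3]
```

```bash
python3 -m crank '[[[0,0,-0.01],[0,0,0]],[[0,0,-0.011],[0,0,0]],[[0,0,0],[0,0,0]],[[0,0,0],[0,0,0]],[[0,0,0],[0,0,0]]]' 1 20 |grep -E 'pos|force|width'
python3 -m crank '[[[0,0,0],[0,0,0]],[[0,0,0],[0,0,0]],[[0,0,0.002],[0,0,0]],[[0,0,0],[0,0,0]],[[0,0,0],[0,0,0]]]'|grep -E 'pos|force|width'
python3 -m crank '[[[0,0,0.002],[0,0,0]],[[0,0,0],[0,0,0]],[[0,0,0],[0,0,0]],[[0,0,0],[0,0,0]],[[0,0,0],[0,0,0]]]'|grep -E 'pos|force|width'
python3 -m crank '[[[0,0,0.002],[0,0,0]],[[0,0,0],[0,0,0]],[[0,0,0],[0,0,0]],[[0,0,0],[0,0,0]],[[0,0,0],[0,0,0]]]'|grep -E 'pos|force|width'
python3 -m crank '[[[0,0,0.001],[0,0,0]],[[0,0,0],[0,0,0]],[[0,0,0],[0,0,0]],[[0,0,0],[0,0,0]],[[0,0,0],[0,0,0]]]'|grep -E 'pos|force|width'
```

```text
tcp_pos: [0.6235, -0.1231, 0.0066]
contact_force: [-0.4, 0.2, -0.6]
gripper_width: 0.005
tcp_pos: [0.6229, -0.1229, 0.0035]
contact_force: [0.2, 0.3, 0.3]
gripper_width: -0.0
tcp_pos: [0.6232, -0.123, 0.002]
contact_force: [-0.9, 0.2, -0.9]
gripper_width: -0.001
tcp_pos: [0.6232, -0.123, -0.0]
contact_force: [-1.0, -0.4, -0.1]
gripper_width: -0.001
tcp_pos: [0.6232, -0.123, -0.001]
contact_force: [-0.4, 0.0, 0.6]
gripper_width: 0.001
```

```bash
python3 -m crank '[[[0,0,0.001],[0,0,0]],[[0,0,0],[0,0,0]],[[0,0,0],[0,0,0]],[[0,0,0],[0,0,0]],[[0,0,0],[0,0,0]]]'|grep -E 'pos|force'
python3 -m crank '[[[0,0,0.001],[0,0,0]],[[0,0,0],[0,0,0]],[[0,0,0],[0,0,0]],[[0,0,0],[0,0,0]],[[0,0,0],[0,0,0]]]'|grep -E 'pos|force'
python3 -m crank '[[[0,0,0.001],[0,0,0]],[[0,0,0],[0,0,0]],[[0,0,0],[0,0,0]],[[0,0,0],[0,0,0]],[[0,0,0],[0,0,0]]]'|grep -E 'pos|force'
python3 -m crank '[[[0,0,0.001],[0,0,0]],[[0,0,0],[0,0,0]],[[0,0,0],[0,0,0]],[[0,0,0],[0,0,0]],[[0,0,0],[0,0,0]]]'|grep -E 'pos|force'
python3 - <<'E'
from h import *
S=snapshot("side");cv2.imwrite("pics/z10.png",cv2.resize(S["pixels"][230:320,340:430],(540,540),interpolation=cv2.INTER_CUBIC))
print((proj(S,[[.6233,-.123,0]])-[340,230])*6)
E
```

```text
tcp_pos: [0.6232, -0.1231, -0.002]
contact_force: [0.1, 0.5, 0.9]
tcp_pos: [0.6232, -0.123, -0.0031]
contact_force: [0.5, -0.2, -0.8]
tcp_pos: [0.6232, -0.123, -0.004]
contact_force: [0.2, 0.1, -0.1]
tcp_pos: [0.6233, -0.123, -0.005]
contact_force: [0.5, 0.5, -0.1]
[[183.10537865 287.32778169]]
```

View pics/z10.png

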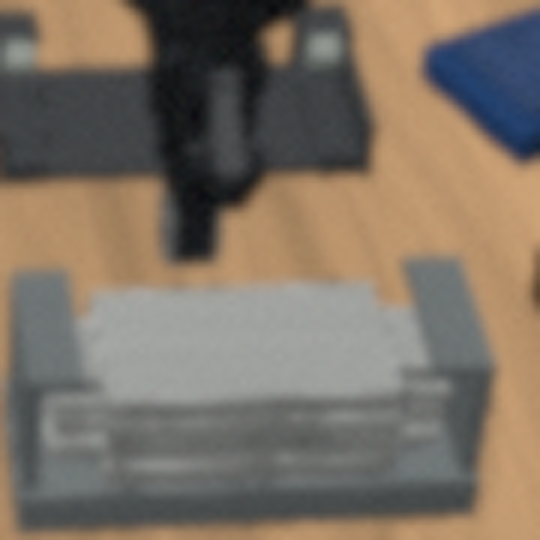

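The shut fingertip appears at (192,262) in the crop, while the table point below the TCP is at (183,287), so the tips really are above the table. I'll keep going down to contact.

```bash
python3 -m crank '[[[0,0,0.002],[0,0,0]],[[0,0,0],[0,0,0]],[[0,0,0],[0,0,0]],[[0,0,0.002],[0,0,0]],[[0,0,0],[0,0,0]]]'|grep -E 'pos|force'
python3 -m crank '[[[0,0,0.0015],[0,0,0]],[[0,0,0],[0,0,0]],[[0,0,0],[0,0,0]],[[0,0,0],[0,0,0]],[[0,0,0],[0,0,0]]]'|grep -E 'pos|force'
python3 -m crank '[[[0,0,0.0015],[0,0,0]],[[0,0,0],[0,0,0]],[[0,0,0],[0,0,0]],[[0,0,0],[0,0,0]],[[0,0,0],[0,0,0]]]'|grep -E 'pos|force'
python3 -m crank '[[[0,0,0.0015],[0,0,0]],[[0,0,0],[0,0,0]],[[0,0,0],[0,0,0]],[[0,0,0],[0,0,0]],[[0,0,0],[0,0,0]]]'|grep -E 'pos|force'
```

```text
tcp_pos: [0.623, -0.123, -0.0094]
contact_force: [-0.2, 0.1, -0.4]
tcp_pos: [0.6233, -0.1231, -0.0105]
contact_force: [-0.6, 0.1, 0.2]
tcp_pos: [0.6233, -0.1231, -0.012]
contact_force: [-0.1, 0.0, -0.5]
tcp_pos: [0.6233, -0.1231, -0.0135]
contact_force: [-0.2, -0.1, 0.1]
```

```bash
python3 -m crank '[[[0,0,0.0015],[0,0,0]],[[0,0,0],[0,0,0]],[[0,0,0],[0,0,0]],[[0,0,0],[0,0,0]],[[0,0,0],[0,0,0]]]'|grep -E 'pos|force'
python3 -m crank '[[[0,0,0.0015],[0,0,0]],[[0,0,0],[0,0,0]],[[0,0,0],[0,0,0]],[[0,0,0],[0,0,0]],[[0,0,0],[0,0,0]]]'|grep -E 'pos|force'
python3 -m crank '[[[0,0,0.0015],[0,0,0]],[[0,0,0],[0,0,0]],[[0,0,0],[0,0,0]],[[0,0,0],[0,0,0]],[[0,0,0],[0,0,0]]]'|grep -E 'pos|force'
```

```text
tcp_pos: [0.6233, -0.1231, -0.015]
contact_force: [-0.1, 0.4, 0.4]
tcp_pos: [0.6233, -0.1231, -0.0165]
contact_force: [-0.3, 0.3, -0.3]
tcp_pos: [0.6233, -0.1231, -0.018]
contact_force: [0.1, -0.4, 0.1]
```

Run:
```python
from h import *
S=snapshot("side");g=cv2.cvtColor(S["pixels"],cv2.COLOR_BGR2GRAY)
for c in(368,370,372,374): print(c,g[262:290,c].tolist())
for z in(0,.005,.01,.015,.02): print(z,proj(S,[[.6233,-.123,z],[.6233,-.133,z]]).round(1).tolist())
```

```text
368 [38, 37, 43, 46, 49, 53, 62, 71, 73, 74, 72, 71, 72, 69, 76, 100, 135, 156, 162, 161, 161, 162, 162, 163, 164, 164, 159, 159]
370 [21, 27, 29, 26, 25, 22, 23, 28, 32, 37, 33, 33, 30, 29, 42, 85, 130, 155, 162, 163, 162, 162, 161, 161, 164, 164, 160, 161]
372 [33, 30, 25, 22, 9, 12, 18, 21, 25, 27, 27, 28, 22, 26, 46, 88, 132, 154, 164, 164, 163, 161, 162, 163, 164, 163, 161, 160]
374 [44, 38, 26, 30, 21, 25, 24, 26, 35, 39, 42, 46, 44, 48, 59, 96, 134, 155, 161, 162, 161, 162, 162, 164, 163, 162, 161, 161]
0 [[370.5, 277.9], [371.4, 280.8]]
0.005 [[370.7, 276.3], [371.5, 279.2]]
0.01 [[370.8, 274.6], [371.7, 277.6]]
0.015 [[371.0, 272.9], [371.9, 275.9]]
0.02 [[371.1, 271.3], [372.0, 274.2]]
```

The tip image edge is at row 277.2, still a few mm above the table, so the reported TCP sits some 20 mm beyond the real tips. Continue to contact.

```bash
python3 -m crank '[[[0,0,0.0015],[0,0,0]],[[0,0,0],[0,0,0]],[[0,0,0],[0,0,0]],[[0,0,0],[0,0,0]],[[0,0,0],[0,0,0]]]'|grep -E 'pos|force'
python3 -m crank '[[[0,0,0.0015],[0,0,0]],[[0,0,0],[0,0,0]],[[0,0,0],[0,0,0]],[[0,0,0],[0,0,0]],[[0,0,0],[0,0,0]]]'|grep -E 'pos|force'
python3 -m crank '[[[0,0,0.0015],[0,0,0]],[[0,0,0],[0,0,0]],[[0,0,0],[0,0,0]],[[0,0,0],[0,0,0]],[[0,0,0],[0,0,0]]]'|grep -E 'pos|force'
python3 -m crank '[[[0,0,0.0015],[0,0,0]],[[0,0,0],[0,0,0]],[[0,0,0],[0,0,0]],[[0,0,0],[0,0,0]],[[0,0,0],[0,0,0]]]'|grep -E 'pos|force'
```

```text
tcp_pos: [0.6233, -0.1231, -0.0195]
contact_force: [0.2, -0.1, -0.5]
tcp_pos: [0.6233, -0.1231, -0.021]
contact_force: [0.8, -0.1, -1.0]
tcp_pos: [0.6233, -0.1231, -0.0226]
contact_force: [-0.3, 0.9, -0.2]
tcp_pos: [0.6233, -0.1231, -0.024]
contact_force: [0.6, 0.4, -0.2]
```

Run:
```python
from h import *
S=snapshot("side");g=cv2.cvtColor(S["pixels"],cv2.COLOR_BGR2GRAY)
for c in(368,370,372,374): print(c,g[270:290,c].tolist())
T=snapshot("top");print(observe()["qpos"])
b=cv2.resize(S["pixels"][240:300,340:410],(700,600),interpolation=cv2.INTER_CUBIC);cv2.imwrite("pics/z11.png",b)
```

```text
368 [54, 62, 70, 69, 70, 71, 75, 96, 136, 156, 161, 162, 163, 162, 161, 164, 165, 165, 160, 159]
370 [20, 22, 29, 34, 30, 30, 42, 87, 132, 155, 163, 165, 162, 163, 161, 162, 164, 164, 161, 160]
372 [24, 22, 28, 26, 28, 25, 46, 90, 132, 157, 164, 162, 163, 162, 161, 162, 163, 165, 160, 160]
374 [18, 31, 39, 42, 45, 48, 62, 94, 134, 157, 162, 162, 162, 161, 161, 164, 165, 162, 159, 160]
[-0.26063404  0.62046493  1.62828482 -0.00175245  0.88742937  1.36462098]
```

View pics/z11.png

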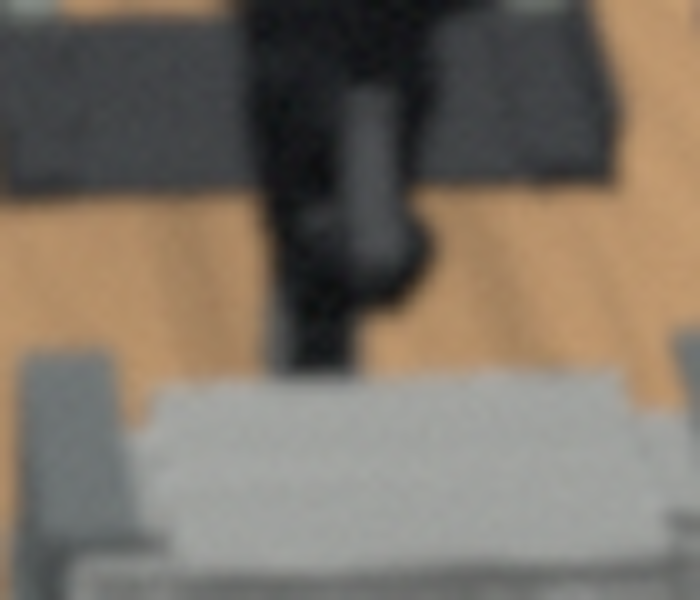

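The plate hides the tip now. From the earlier crop I estimate contact between −18 and −27 mm, so just a few more steps.

```bash
python3 -m crank '[[[0,0,0.0015],[0,0,0]],[[0,0,0],[0,0,0]],[[0,0,0],[0,0,0]],[[0,0,0],[0,0,0]],[[0,0,0],[0,0,0]]]'|grep -E 'pos|force'
python3 -m crank '[[[0,0,0.0015],[0,0,0]],[[0,0,0],[0,0,0]],[[0,0,0],[0,0,0]],[[0,0,0],[0,0,0]],[[0,0,0],[0,0,0]]]'|grep -E 'pos|force'
python3 -m crank '[[[0,0,0.0015],[0,0,0]],[[0,0,0],[0,0,0]],[[0,0,0],[0,0,0]],[[0,0,0],[0,0,0]],[[0,0,0],[0,0,0]]]'|grep -E 'pos|force'
```

```text
tcp_pos: [0.6236, -0.1232, -0.0246]
contact_force: [-1.0, 0.9, 6.4]
tcp_pos: [0.6236, -0.1232, -0.0247]
contact_force: [-3.7, 0.3, 14.9]
tcp_pos: [0.6236, -0.1232, -0.0247]
contact_force: [-6.4, 1.5, 23.6]
```

Contact found: the shut tips are 24.5 mm short of the reported TCP, a tool-length offset that agrees with what I saw at 45°. Next I measure the same at 56 mm opening.

```bash
python3 -m crank '[[[0,0,-0.004],[0,0,0]],[[0,0,0],[0,0,0]],[[0,0,0],[0,0,0]],[[0,0,0],[0,0,0]],[[0,0,0],[0,0,0]]]' -0.32|grep -E 'pos|force|width'
python3 -m crank '[[[0,0,0.0015],[0,0,0]],[[0,0,0.001],[0,0,0]],[[0,0,0],[0,0,0]],[[0,0,0],[0,0,0]],[[0,0,0],[0,0,0]]]'|grep -E 'pos|force'
python3 -m crank '[[[0,0,0.001],[0,0,0]],[[0,0,0],[0,0,0]],[[0,0,0],[0,0,0]],[[0,0,0],[0,0,0]],[[0,0,0],[0,0,0]]]'|grep -E 'pos|force'
python3 -m crank '[[[0,0,0.001],[0,0,0]],[[0,0,0],[0,0,0]],[[0,0,0],[0,0,0]],[[0,0,0],[0,0,0]],[[0,0,0],[0,0,0]]]'|grep -E 'pos|force'
python3 -m crank '[[[0,0,0.001],[0,0,0]],[[0,0,0],[0,0,0]],[[0,0,0],[0,0,0]],[[0,0,0],[0,0,0]],[[0,0,0],[0,0,0]]]'|grep -E 'pos|force'
```

```text
tcp_pos: [0.6229, -0.123, -0.0253]
contact_force: [0.1, -0.1, -0.9]
gripper_width: 0.66
tcp_pos: [0.6233, -0.1231, -0.0272]
contact_force: [0.3, -0.2, -0.2]
tcp_pos: [0.6234, -0.1231, -0.028]
contact_force: [-0.2, 0.6, -0.6]
tcp_pos: [0.6236, -0.1232, -0.0288]
contact_force: [-1.1, -0.3, 1.8]
tcp_pos: [0.6236, -0.1232, -0.0289]
contact_force: [-1.6, 0.8, 7.4]
```

```bash
python3 -m crank '[[[0,0,-0.03],[0,0,0]],[[0,0,-0.04],[0,0,0]],[[0,0,-0.04],[0,0,0]],[[0,0,-0.01],[0,0,0]],[[0,0,0],[0,0,0]]]' -0.75 60|grep -E 'pos|force|width'
python3 - <<'E'
from h import *
T=dict(np.load("top0.npz"));S=dict(np.load("side0.npz"))
f=lambda x0,y0,k,pts:[[x0+(u+.5)/k-.5,y0+(v+.5)/k-.5] for u,v in pts]
print(tri(T,f(393,160,6,[(193,400),(207,145),(67,140),(55,395)]),S,f(340,230,6,[(105,400),(397,395),(372,283),(95,292)])).round(4))
print(go([.6205,-.212,.08],Rp(-3)))
E
```

```text
tcp_pos: [0.626, -0.1236, 0.0944]
contact_force: [1.4, 0.1, 0.3]
gripper_width: 0.876
[[ 0.5701 -0.2363  0.0581  0.0015]
 [ 0.6688 -0.2419  0.0554  0.0025]
 [ 0.6716 -0.1881  0.0568  0.0024]
 [ 0.5732 -0.1839  0.0583  0.0035]]
(array([88.5,  1. , 14.8]), array([-0.8, -0.2, -0.1]))
```

```bash
python3 -m crank '[[[0.03,0,0],[-0.8,0,0]],[[0.03,0,0],[0,0,0]],[[0.0285,0.001,0],[0,0,0]],[[0,0,0],[0,0,0]],[[0,0,0],[0,0,0]]]'|grep -E 'pos|force|width'
python3 -m crank '[[[0,0,0.02],[0,0,0]],[[0,0,0.015],[0,0,0]],[[0,0,0.01],[0,0,0]],[[0,0,0],[0,0,0]],[[0,0,0],[0,0,0]]]'
python3 - <<'E'
from h import *
print(go([.6205,-.212,.0235],Rp(-3)))
E
```

```text
tcp_pos: [0.6156, -0.2121, 0.0879]
contact_force: [0.2, -0.8, 0.7]
gripper_width: 0.876
time: 45.68
tcp_pos: [0.6157, -0.2099, 0.0439]
ee_rot: [[-0.052, -0.999, -0.012], [-0.999, 0.052, -0.001], [0.001, 0.012, -1.0]]
contact_force: [-0.1, -0.2, 0.6]
gripper_width: 0.876
(array([ 1.8, -5.1, 20.3]), array([ 0.7, -0.1, -0. ]))
```

```bash
python3 -m crank '[[[0.002,-0.005,0],[0.7,0,0]],[[0,0,0.01],[0,0,0]],[[0,0,0.006],[0,0,0]],[[0,0,0],[0,0,0]],[[0,0,0],[0,0,0]]]'
python3 - <<'E'
from h import *
print(go([.6205,-.212,.0235],Rp(-3)))
E
```

```text
time: 46.1
tcp_pos: [0.621, -0.2133, 0.0286]
ee_rot: [[-0.053, -0.999, 0.002], [-0.999, 0.053, -0.002], [0.002, -0.002, -1.0]]
contact_force: [0.3, -0.4, 0.3]
gripper_width: 0.875
(array([-1.3,  0.6,  5.1]), array([-0.1, -0.1, -0.1]))
```

```bash
python3 -m crank '[[[-0.001,0,0.0046],[0,0,0]],[[0,0,0],[0,0,0]],[[0,0,0],[0,0,0]],[[0,0,0],[0,0,0]],[[0,0,0],[0,0,0]]]'|grep -E 'pos|force|width'
python3 -m crank '[[[0,0,0],[0,0,0]],[[0,0,0],[0,0,0]],[[0,0,0],[0,0,0]],[[0,0,0],[0,0,0]],[[0,0,0],[0,0,0]]]' 1 50|grep -E 'pos|force|width'
python3 -m crank '[[[0,0,-0.0025],[0,0,0]],[[0,0,0],[0,0,0]],[[0,0,0],[0,0,0]],[[0,0,0],[0,0,0]],[[0,0,0],[0,0,0]]]'|grep -E 'pos|force|width'
```

```text
tcp_pos: [0.6218, -0.2126, 0.0248]
contact_force: [0.3, 0.9, 0.7]
gripper_width: 0.881
tcp_pos: [0.6221, -0.2127, 0.0252]
contact_force: [-0.7, 0.1, 5.5]
gripper_width: 0.633
tcp_pos: [0.6212, -0.2123, 0.0265]
contact_force: [-0.3, 1.2, -2.7]
gripper_width: 0.635
```

The top plate is gripped and lifted about 2 mm, carrying roughly its own weight. Now I slide it 60 mm sideways.

```bash
python3 -m crank '[[[-0.008,0,0],[0,0,0]],[[-0.012,0,0],[0,0,0]],[[-0.014,0,0],[0,0,0]],[[-0.014,0,0],[0,0,0]],[[-0.014,0,0],[0,0,0]]]'|grep -E 'pos|force|width'
python3 -m crank '[[[-0.005,0,0],[0,0,0]],[[0,0,0],[0,0,0]],[[0,0,-0.02],[0,0,0]],[[0,0,-0.02],[0,0,0]],[[0,0,0],[0,0,0]]]'
python3 - <<'E'
from h import *
T=snapshot("top");v=cv2.cvtColor(T["pixels"],cv2.COLOR_BGR2GRAY)
cv2.imwrite("tmp.png",T["pixels"])
v0=cv2.cvtColor(np.load("top0.npz")["pixels"],cv2.COLOR_BGR2GRAY)
for r in(186,195,220): print(r,v0[r,396:432].tolist(),v[r,396:432].tolist())
print(go([.6396+.0,-.0045,.08],Rp(-4.1)))
E
```

```text
tcp_pos: [0.6248, -0.1484, 0.0268]
contact_force: [0.0, -0.4, -1.9]
gripper_width: 0.636
time: 48.18
tcp_pos: [0.6282, -0.1465, 0.0707]
ee_rot: [[-0.053, -0.999, 0.01], [-0.999, 0.053, -0.005], [0.005, -0.01, -1.0]]
contact_force: [0.8, -0.0, -0.8]
gripper_width: 0.633
186 [148, 148, 148, 136, 77, 101, 64, 111, 156, 155, 154, 156, 155, 154, 155, 153, 154, 153, 153, 157, 155, 153, 154, 155, 153, 153, 154, 154, 154, 153, 152, 149, 150, 150, 150, 150] [65, 64, 65, 64, 66, 74, 76, 84, 92, 98, 100, 104, 106, 106, 101, 93, 85, 78, 73, 65, 64, 68, 68, 66, 70, 74, 76, 78, 80, 82, 83, 84, 85, 76, 51, 35]
195 [136, 135, 130, 89, 76, 95, 136, 136, 153, 154, 156, 157, 155, 154, 154, 153, 153, 152, 156, 157, 155, 153, 154, 154, 153, 154, 154, 154, 153, 153, 153, 145, 137, 137, 137, 136] [67, 69, 69, 69, 70, 71, 69, 70, 69, 68, 70, 72, 78, 94, 98, 60, 43, 43, 44, 50, 82, 87, 48, 28, 35, 45, 50, 49, 59, 128, 114, 48, 32, 34, 34, 36]
220 [152, 126, 69, 109, 137, 98, 160, 156, 156, 158, 156, 154, 156, 154, 155, 156, 157, 158, 157, 154, 152, 153, 155, 154, 153, 153, 154, 153, 153, 149, 145, 145, 145, 145, 144, 145] [175, 175, 171, 139, 165, 160, 183, 184, 186, 186, 183, 184, 183, 183, 184, 184, 186, 187, 185, 181, 181, 182, 183, 177, 136, 52, 30, 34, 35, 34, 34, 34, 34, 39, 61, 79]
(array([-142.3,   -4.7,  -11.3]), array([-0.5, -0.2,  1.1]))
```

```bash
python3 -m crank '[[[-0.03,0,0],[-0.5,-0.2,1.1]],[[-0.03,0,0],[0,0,0]],[[-0.03,0,0],[0,0,0]],[[-0.02,0,0],[0,0,0]],[[0,0,0.02],[0,0,0]]]'|grep -E 'pos|force|width'
python3 -m crank '[[[0,0,0.02],[0,0,0]],[[0,0,0],[0,0,0]],[[0,0,0],[0,0,0]],[[0,0,0],[0,0,0]],[[0,0,0],[0,0,0]]]'
python3 - <<'E'
from h import *
print(go([.6388,-.0355,-.012],Rp(-4.1)))
E
```

```text
tcp_pos: [0.6352, -0.032, 0.0492]
contact_force: [0.8, 0.1, -1.6]
gripper_width: 0.634
time: 49.07
tcp_pos: [0.6331, -0.0363, 0.0277]
ee_rot: [[-0.073, -0.997, -0.004], [-0.997, 0.073, 0.001], [-0.001, 0.004, -1.0]]
contact_force: [-1.3, 0.7, -1.8]
gripper_width: 0.635
(array([-1.2, -5.7, 39.7]), array([ 0.2,  0.1, -0.1]))
```

```bash
python3 -m crank '[[[-0.001,-0.006,0],[0,0,0]],[[0,0,0],[0,0,0]],[[0,0,0],[0,0,0]],[[0,0,0],[0,0,0]],[[0,0,0],[0,0,0]]]'|grep -E 'pos|force|width'
python3 - <<'E'
from h import *
T=snapshot("top");h=cv2.cvtColor(T["pixels"],cv2.COLOR_BGR2HSV).astype(int);o=observe();t=o["tcp_pos"];R=Rp(-4.1)
P=lambda a,b,z:t+np.r_[0,0,0]+(-R[:,1])*a+(-R[:,0])*b+np.r_[0,0,z]
for sg in(1,-1):
  e=proj(T,[P(sg*.068,0,.034),P(sg*.050,0,.035),P(sg*.050,.028,.035),P(sg*.05,-.028,.035)]);print(sg,e.round(1).tolist())
  c=int(round(e[0][0]));r=int(e[0][1]);print(c,[(int(h[y,c,2]),int(h[y,c,1])) for y in range(r-8,r+9)],"rows",r-8)
print(t,go([.6388,-.0355,-.012],R))
cv2.imwrite("tmp2.png",T["pixels"])
E
```

```text
tcp_pos: [0.6383, -0.0352, 0.0271]
contact_force: [0.1, -0.1, -2.0]
gripper_width: 0.637
1 [[339.8, 165.9], [339.1, 173.4], [326.9, 172.3], [351.3, 174.5]]
340 [(131, 60), (130, 59), (128, 64), (124, 64), (120, 66), (117, 68), (114, 67), (112, 71), (109, 70), (108, 71), (107, 71), (103, 72), (103, 74), (100, 71), (99, 75), (96, 72), (93, 74)] rows 157
-1 [[334.3, 224.2], [335.1, 216.4], [322.8, 215.2], [347.3, 217.5]]
334 [(183, 6), (177, 4), (180, 4), (181, 6), (181, 6), (181, 6), (182, 6), (182, 6), (172, 6), (122, 6), (86, 12), (67, 49), (64, 76), (64, 76), (65, 75), (66, 77), (66, 77)] rows 216
[ 0.63821293 -0.03514082  0.02698962] (array([ 0.4, -0.8, 39. ]), array([ 0.3,  0.1, -0.1]))
```

```bash
python3 -m crank '[[[0,-0.001,0],[0,0,0]],[[0,0,0.01],[0,0,0]],[[0,0,0.01],[0,0,0]],[[0,0,0.01],[0,0,0]],[[0,0,0],[0,0,0]]]'|grep -E 'pos|force|width'
python3 -m crank '[[[0,0,0.003],[0,0,0]],[[0,0,0.002],[0,0,0]],[[0,0,0],[0,0,0]],[[0,0,0],[0,0,0]],[[0,0,0],[0,0,0]]]'|grep -E 'pos|force|width'
python3 -m crank '[[[0,0,0.003],[0,0,0]],[[0,0,0.001],[0,0,0]],[[0,0,0],[0,0,0]],[[0,0,0],[0,0,0]],[[0,0,0],[0,0,0]]]'|grep -E 'pos|force|width'
```

```text
tcp_pos: [0.6366, -0.0349, -0.0064]
contact_force: [-0.4, 1.0, -2.2]
gripper_width: 0.634
tcp_pos: [0.6395, -0.0352, -0.0078]
contact_force: [-0.3, -0.4, -1.1]
gripper_width: 0.633
tcp_pos: [0.6391, -0.0352, -0.0121]
contact_force: [0.6, 0.3, -2.0]
gripper_width: 0.639
```

```bash
python3 -m crank '[[[0,0,0.002],[0,0,0]],[[0,0,0],[0,0,0]],[[0,0,0],[0,0,0]],[[0,0,0],[0,0,0]],[[0,0,0],[0,0,0]]]'|grep -E 'pos|force|width'
python3 -m crank '[[[0,0,0.001],[0,0,0]],[[0,0,0],[0,0,0]],[[0,0,0],[0,0,0]],[[0,0,0],[0,0,0]],[[0,0,0],[0,0,0]]]'|grep -E 'pos|force|width'
python3 -m crank '[[[0,0,0.001],[0,0,0]],[[0,0,0],[0,0,0]],[[0,0,0],[0,0,0]],[[0,0,0],[0,0,0]],[[0,0,0],[0,0,0]]]'|grep -E 'pos|force|width'
```

```text
tcp_pos: [0.6391, -0.0352, -0.0142]
contact_force: [0.4, -0.2, -0.4]
gripper_width: 0.635
tcp_pos: [0.6391, -0.0352, -0.0151]
contact_force: [-0.3, 0.7, -0.8]
gripper_width: 0.632
tcp_pos: [0.6392, -0.0352, -0.0157]
contact_force: [-1.0, 0.2, 4.4]
gripper_width: 0.634
```

The ears rest on the ledges: contact at TCP −15.7 mm, against −16 predicted. Now I slide the plate in.

```bash
python3 -m crank '[[[-0.004,0,0],[0,0,0]],[[-0.004,0,0],[0,0,0]],[[-0.004,0,0],[0,0,0]],[[-0.004,0,0],[0,0,0]],[[0,0,0],[0,0,0]]]'|grep -E 'pos|force|width'
python3 -m crank '[[[-0.003,0,0],[0,0,0]],[[-0.003,0,0],[0,0,0]],[[-0.002,0,0],[0,0,0]],[[0,0,0],[0,0,0]],[[0,0,0],[0,0,0]]]'|grep -E 'pos|force|width'
python3 -m crank '[[[-0.002,0,0],[0,0,0]],[[-0.001,0,0],[0,0,0]],[[0,0,0],[0,0,0]],[[0,0,0],[0,0,0]],[[0,0,0],[0,0,0]]]'|grep -E 'pos|force|width'
```

```text
tcp_pos: [0.641, -0.0199, -0.0158]
contact_force: [-0.5, -4.5, 3.3]
gripper_width: 0.637
tcp_pos: [0.6415, -0.0124, -0.0158]
contact_force: [-0.8, -5.9, 3.5]
gripper_width: 0.634
tcp_pos: [0.6417, -0.0097, -0.0158]
contact_force: [-0.1, -6.5, 4.8]
gripper_width: 0.634
```

```bash
python3 -m crank '[[[-0.002,0,0],[0,0,0]],[[-0.001,0,0],[0,0,0]],[[0,0,0],[0,0,0]],[[0,0,0],[0,0,0]],[[0,0,0],[0,0,0]]]'|grep -E 'pos|force|width'
python3 -m crank '[[[-0.002,0,0],[0,0,0]],[[0,0,0],[0,0,0]],[[0,0,0],[0,0,0]],[[0,0,0],[0,0,0]],[[0,0,0],[0,0,0]]]'|grep -E 'pos|force|width'
python3 -m crank '[[[-0.002,0,0],[0,0,0]],[[0,0,0],[0,0,0]],[[0,0,0],[0,0,0]],[[0,0,0],[0,0,0]],[[0,0,0],[0,0,0]]]'|grep -E 'pos|force|width'
python3 -m crank '[[[-0.002,0,0],[0,0,0]],[[0,0,0],[0,0,0]],[[0,0,0],[0,0,0]],[[0,0,0],[0,0,0]],[[0,0,0],[0,0,0]]]'|grep -E 'pos|force|width'
```

```text
tcp_pos: [0.6419, -0.0068, -0.0158]
contact_force: [-1.0, -6.8, 4.5]
gripper_width: 0.634
tcp_pos: [0.6421, -0.0047, -0.0157]
contact_force: [0.5, -6.8, 3.6]
gripper_width: 0.633
tcp_pos: [0.6421, -0.0044, -0.0158]
contact_force: [-0.7, -11.5, 4.0]
gripper_width: 0.633
tcp_pos: [0.6421, -0.0044, -0.0157]
contact_force: [-1.1, -17.2, 4.9]
gripper_width: 0.636
```

The stop is felt at y = −0.0044, against −0.0045 measured. Press a little, release, and lift away.

```bash
python3 -m crank '[[[-0.002,0,0],[0,0,0]],[[0,0,0],[0,0,0]],[[0.005,0,0],[0,0,0]],[[0,0,0],[0,0,0]],[[0,0,0],[0,0,0]]]'|grep -E 'pos|force|width'
python3 -m crank '[[[0,0,0],[0,0,0]],[[0,0,0],[0,0,0]],[[0,0,0],[0,0,0]],[[0,0,0],[0,0,0]],[[0,0,0],[0,0,0]]]' -0.75|grep -E 'pos|force|width'
python3 -m crank '[[[0,0,-0.02],[0,0,0]],[[0,0,-0.03],[0,0,0]],[[0,0,-0.03],[0,0,0]],[[0,0,-0.03],[0,0,0]],[[0,0,0],[0,0,0]]]'|grep -E 'pos|force|width'
python3 - <<'E'
from h import *
print(go([.6205,-.212,.075],Rp(-3)))
E
```

```text
tcp_pos: [0.6421, -0.0044, -0.0157]
contact_force: [1.0, -9.7, 4.5]
gripper_width: 0.631
tcp_pos: [0.6412, -0.0014, -0.0164]
contact_force: [1.2, 0.0, -0.0]
gripper_width: 0.877
tcp_pos: [0.6468, -0.0022, 0.1005]
contact_force: [0.3, -0.1, 0.8]
gripper_width: 0.879
(array([211.2,  11.3,  25.1]), array([-0.4,  0.1, -1.1]))
```

```bash
python3 -m crank '[[[0.036,0.002,0],[0,0,-1.1]],[[0.036,0.002,0],[0,0,0]],[[0.036,0.002,0],[0,0,0]],[[0.036,0.002,0],[0,0,0]],[[0.036,0.002,0],[0,0,0]]]'|grep -E 'pos|force|width'
python3 -m crank '[[[0.031,0.001,0],[0,0,0]],[[0,0,0],[0,0,0]],[[0,0,0.02],[0,0,0]],[[0,0,0.01],[0,0,0]],[[0,0,0],[0,0,0]]]'
python3 - <<'E'
from h import *
T=snapshot("top");np.savez("t2.npz",**T)
h=cv2.cvtColor(T["pixels"],cv2.COLOR_BGR2HSV).astype(int)
roi=np.zeros(h.shape[:2],bool);roi[160:240,300:365]=1
for b in blobs((h[...,2]>125)&(h[...,1]<45)&roi,60):
    pts=np.argwhere(b[2])[:,::-1];q=cv2.boxPoints(cv2.minAreaRect(pts.astype(np.float32)));w=onz(T,q,.019);print(b[:2],q.round(1).tolist(),w[:,:2].round(4).tolist(),w.mean(0))
print(go([.6205,-.212,.0148],Rp(-3)))
E
```

```text
tcp_pos: [0.6213, -0.1824, 0.0934]
contact_force: [-0.2, -0.1, -0.7]
gripper_width: 0.877
time: 57.03
tcp_pos: [0.6164, -0.2109, 0.0605]
ee_rot: [[-0.053, -0.999, -0.011], [-0.999, 0.053, 0.004], [-0.004, 0.011, -1.0]]
contact_force: [-0.9, -0.1, 0.2]
gripper_width: 0.87
(array([323.7, 197. ]), np.int32(1163)) [[308.6000061035156, 224.8000030517578], [314.3999938964844, 166.60000610351562], [338.5, 169.0], [332.70001220703125, 227.1999969482422]] [[0.5733, 0.0301], [0.7134, 0.0201], [0.7086, -0.0374], [0.5688, -0.0266]] [ 0.64103976 -0.00343569  0.019     ]
(array([ 1. , -3.7, 46.9]), array([ 0.6,  0.2, -0. ]))
```

Plate 1 measures (0.641,-0.0034) at bracket 1, so it is home. Now the second plate.

```bash
python3 -m crank '[[[0.001,-0.004,0],[0.6,0.2,0]],[[0,0,0.015],[0,0,0]],[[0,0,0.01],[0,0,0]],[[0,0,0.01],[0,0,0]],[[0,0,0],[0,0,0]]]'|grep -E 'pos|force|width'
python3 - <<'E'
from h import *
print(go([.6205,-.212,.0148],Rp(-3)))
E
python3 -m crank '[[[0,0,0],[0,0,0]],[[0,0,0.003],[0,0,0]],[[0,0,0],[0,0,0]],[[0,0,0],[0,0,0]],[[0,0,0],[0,0,0]]]'|grep -E 'pos|force|width'
python3 - <<'E'
from h import *
print(go([.6205,-.212,.0148],Rp(-3)))
E
```

```text
tcp_pos: [0.6217, -0.2126, 0.0266]
contact_force: [-0.2, -0.4, 1.5]
gripper_width: 0.875
(array([-0.5,  1.2, 11.8]), array([-0.1, -0.1, -0. ]))
tcp_pos: [0.6234, -0.2139, 0.0261]
contact_force: [-0.3, 0.3, -0.5]
gripper_width: 0.877
(array([-1.7,  3.1, 11.3]), array([-0.3, -0.2, -0.1]))
```

```bash
python3 -m crank '[[[-0.0015,0.003,0],[0,0,0]],[[0,0,0.005],[0,0,0]],[[0,0,0.004],[0,0,0]],[[0,0,0],[0,0,0]],[[0,0,0],[0,0,0]]]'|grep -E 'pos|force|width'
python3 -m crank '[[[0,0,0],[0,0,0]],[[0,0,0],[0,0,0]],[[0,0,0],[0,0,0]],[[0,0,0],[0,0,0]],[[0,0,0],[0,0,0]]]'|grep -E 'pos|force|width'
```

```text
tcp_pos: [0.6198, -0.2119, 0.0161]
contact_force: [0.1, 0.3, -0.5]
gripper_width: 0.88
tcp_pos: [0.6203, -0.2121, 0.0168]
contact_force: [0.4, -0.2, 0.5]
gripper_width: 0.874
```

```bash
python3 -m crank '[[[0,0,0.0018],[0,0,0]],[[0,0,0],[0,0,0]],[[0,0,0],[0,0,0]],[[0,0,0],[0,0,0]],[[0,0,0],[0,0,0]]]'|grep -E 'pos|force|width'
python3 -m crank '[[[0,0,0],[0,0,0]],[[0,0,0],[0,0,0]],[[0,0,0],[0,0,0]],[[0,0,0],[0,0,0]],[[0,0,0],[0,0,0]]]' 1 50|grep -E 'pos|force|width'
python3 -m crank '[[[0,0,-0.0025],[0,0,0]],[[0,0,0],[0,0,0]],[[0,0,0],[0,0,0]],[[0,0,0],[0,0,0]],[[0,0,0],[0,0,0]]]'|grep -E 'pos|force|width'
```

```text
tcp_pos: [0.6202, -0.2121, 0.0148]
contact_force: [0.0, -0.7, -0.1]
gripper_width: 0.875
tcp_pos: [0.6207, -0.2122, 0.0154]
contact_force: [0.1, 0.2, 3.5]
gripper_width: 0.64
tcp_pos: [0.6199, -0.2119, 0.0169]
contact_force: [-0.1, 0.5, -0.5]
gripper_width: 0.634
```

```bash
python3 -m crank '[[[-0.008,0,0],[0,0,0]],[[-0.012,0,0],[0,0,0]],[[-0.014,0,0],[0,0,0]],[[-0.014,0,0],[0,0,0]],[[-0.014,0,0],[0,0,0]]]'|grep -E 'pos|force|width'
python3 -m crank '[[[-0.005,0,0],[0,0,0]],[[0,0,0],[0,0,0]],[[0,0,-0.03],[0,0,0]],[[0,0,-0.03],[0,0,0]],[[0,0,0],[0,0,0]]]'|grep -E 'pos|force|width'
python3 -m crank '[[[-0.01,0,-0.01],[0,0,0]],[[0,0,0],[0,0,0]],[[0,0,0],[0,0,0]],[[0,0,0],[0,0,0]],[[0,0,0],[0,0,0]]]'
python3 - <<'E'
from h import *
print(go([.6413,.186,.075],Rp(-1.2)))
E
```

```text
tcp_pos: [0.6234, -0.148, 0.0172]
contact_force: [-0.4, 0.1, -1.3]
gripper_width: 0.638
tcp_pos: [0.628, -0.1464, 0.083]
contact_force: [1.3, -0.1, -0.5]
gripper_width: 0.633
time: 61.25
tcp_pos: [0.623, -0.1347, 0.0859]
ee_rot: [[-0.053, -0.999, 0.002], [-0.999, 0.053, -0.002], [0.002, -0.003, -1.0]]
contact_force: [-0.1, 0.2, -1.4]
gripper_width: 0.633
(array([-321.3,   -1.2,   10.3]), array([-0.1, -0.1, -1.8]))
```

```bash
python3 -m crank '[[[-0.036,0,0],[0,0,-1.8]],[[-0.036,0,0],[0,0,0]],[[-0.036,0,0],[0,0,0]],[[-0.036,0,0],[0,0,0]],[[-0.036,0,0],[0,0,0]]]'|grep -E 'pos|force|width'
python3 -m crank '[[[-0.036,0,0],[0,0,0]],[[-0.036,0,0],[0,0,0]],[[-0.036,0,0],[0,0,0]],[[-0.03,0,0],[0,0,0]],[[0,0,0],[0,0,0]]]'|grep -E 'pos|force|width'
python3 -m crank '[[[0,0,0.03],[0,0,0]],[[0,0,0.03],[0,0,0]],[[0,0,0],[0,0,0]],[[0,0,0],[0,0,0]],[[0,0,0],[0,0,0]]]'
python3 - <<'E'
from h import *
print(go([.6424,.186,.03],Rp(-1.2)))
E
```

```text
tcp_pos: [0.6283, 0.046, 0.0856]
contact_force: [-0.0, -0.2, -1.5]
gripper_width: 0.633
tcp_pos: [0.6317, 0.1891, 0.0854]
contact_force: [0.1, -0.5, -0.8]
gripper_width: 0.629
time: 62.5
tcp_pos: [0.6328, 0.1823, 0.0267]
ee_rot: [[-0.022, -1.0, 0.005], [-1.0, 0.022, -0.003], [0.003, -0.005, -1.0]]
contact_force: [1.1, 0.3, -1.2]
gripper_width: 0.631
(array([-3.9, -9.5, -3.3]), array([-0.3, -0.2, -0.1]))
```

```bash
python3 -m crank '[[[-0.003,-0.0095,0],[0,0,0]],[[0,0,0],[0,0,0]],[[0,0,0],[0,0,0]],[[0,0,0],[0,0,0]],[[0,0,0],[0,0,0]]]'|grep -E 'pos|force|width'
python3 - <<'E'
from h import *
T=snapshot("top");h=cv2.cvtColor(T["pixels"],cv2.COLOR_BGR2HSV).astype(int);o=observe();t=o["tcp_pos"];R=Rp(-1.2)
P=lambda a,b,z:t+(-R[:,1])*a+(-R[:,0])*b+np.r_[0,0,z]
for sg in(1,-1):
  e=proj(T,[P(sg*.068,0,.034)]);c=int(round(e[0][0]));r=int(e[0][1]);print(sg,e.round(1),[(int(h[y,c,2]),int(h[y,c,1])) for y in range(r-8,r+9)],"rows",r-8)
print(t,go([.6424,.186,-.012],R))
E
```

```text
tcp_pos: [0.6422, 0.1855, 0.0271]
contact_force: [0.5, 0.2, -0.9]
gripper_width: 0.638
1 [[243.3 162.8]] [(188, 87), (187, 87), (184, 89), (182, 88), (185, 88), (189, 88), (190, 89), (187, 87), (172, 40), (171, 1), (176, 4), (177, 4), (176, 4), (149, 3), (95, 5), (53, 5), (34, 0)] rows 154
-1 [[239.5 220.7]] [(34, 75), (35, 73), (35, 73), (33, 77), (35, 87), (35, 80), (34, 75), (34, 83), (35, 73), (34, 75), (34, 83), (35, 73), (36, 71), (34, 75), (33, 70), (34, 83), (35, 87)] rows 212
[0.64195763 0.18549783 0.02691236] (array([-0.6, -0.2, 38.9]), array([-0.3, -0.1, -0.1]))
```

```bash
python3 -m crank '[[[0,0,0.01],[0,0,0]],[[0,0,0.01],[0,0,0]],[[0,0,0.01],[0,0,0]],[[0,0,0.004],[0,0,0]],[[0,0,0],[0,0,0]]]'|grep -E 'pos|force|width'
python3 -m crank '[[[0,0,0.003],[0,0,0]],[[0,0,0.001],[0,0,0]],[[0,0,0],[0,0,0]],[[0,0,0],[0,0,0]],[[0,0,0],[0,0,0]]]'|grep -E 'pos|force|width'
python3 -m crank '[[[0,0,0.002],[0,0,0]],[[0,0,0.001],[0,0,0]],[[0,0,0],[0,0,0]],[[0,0,0],[0,0,0]],[[0,0,0],[0,0,0]]]'|grep -E 'pos|force|width'
```

```text
tcp_pos: [0.6402, 0.185, -0.0101]
contact_force: [-0.6, -1.2, -1.4]
gripper_width: 0.636
tcp_pos: [0.6425, 0.1855, -0.0112]
contact_force: [0.6, -0.6, -1.4]
gripper_width: 0.63
tcp_pos: [0.6421, 0.1854, -0.0146]
contact_force: [0.4, -0.1, -2.1]
gripper_width: 0.632
```

```bash
python3 -m crank '[[[0,0,0.001],[0,0,0]],[[0,0,0],[0,0,0]],[[0,0,0],[0,0,0]],[[0,0,0],[0,0,0]],[[0,0,0],[0,0,0]]]'|grep -E 'pos|force|width'
python3 -m crank '[[[0,0,0.001],[0,0,0]],[[0,0,0],[0,0,0]],[[0,0,0],[0,0,0]],[[0,0,0],[0,0,0]],[[0,0,0],[0,0,0]]]'|grep -E 'pos|force|width'
```

```text
tcp_pos: [0.6422, 0.1854, -0.0156]
contact_force: [0.7, -1.1, -2.4]
gripper_width: 0.639
tcp_pos: [0.6422, 0.1855, -0.0156]
contact_force: [-2.0, 0.0, 5.8]
gripper_width: 0.632
```

Contact at the expected height. Slide in.

```bash
python3 -m crank '[[[-0.004,0,0],[0,0,0]],[[-0.004,0,0],[0,0,0]],[[-0.004,0,0],[0,0,0]],[[-0.004,0,0],[0,0,0]],[[0,0,0],[0,0,0]]]'|grep -E 'pos|force|width'
python3 -m crank '[[[-0.003,0,0],[0,0,0]],[[-0.003,0,0],[0,0,0]],[[-0.002,0,0],[0,0,0]],[[0,0,0],[0,0,0]],[[0,0,0],[0,0,0]]]'|grep -E 'pos|force|width'
python3 -m crank '[[[-0.002,0,0],[0,0,0]],[[-0.002,0,0],[0,0,0]],[[0,0,0],[0,0,0]],[[0,0,0],[0,0,0]],[[0,0,0],[0,0,0]]]'|grep -E 'pos|force|width'
python3 -m crank '[[[-0.002,0,0],[0,0,0]],[[0,0,0],[0,0,0]],[[0,0,0],[0,0,0]],[[0,0,0],[0,0,0]],[[0,0,0],[0,0,0]]]'|grep -E 'pos|force|width'
```

```text
tcp_pos: [0.6434, 0.1999, -0.0156]
contact_force: [-0.4, -6.3, 6.7]
gripper_width: 0.632
tcp_pos: [0.6436, 0.2072, -0.0156]
contact_force: [-0.6, -7.7, 6.6]
gripper_width: 0.632
tcp_pos: [0.6436, 0.211, -0.0156]
contact_force: [-0.1, -7.9, 7.4]
gripper_width: 0.635
tcp_pos: [0.6437, 0.2129, -0.0156]
contact_force: [-0.6, -8.5, 6.7]
gripper_width: 0.632
```

```bash
python3 -m crank '[[[-0.002,0,0],[0,0,0]],[[-0.001,0,0],[0,0,0]],[[0,0,0],[0,0,0]],[[0,0,0],[0,0,0]],[[0,0,0],[0,0,0]]]'|grep -E 'pos|force|width'
python3 -m crank '[[[-0.002,0,0],[0,0,0]],[[0,0,0],[0,0,0]],[[0,0,0],[0,0,0]],[[0,0,0],[0,0,0]],[[0,0,0],[0,0,0]]]'|grep -E 'pos|force|width'
python3 -m crank '[[[-0.002,0,0],[0,0,0]],[[0,0,0],[0,0,0]],[[0,0,0],[0,0,0]],[[0,0,0],[0,0,0]],[[0,0,0],[0,0,0]]]'|grep -E 'pos|force|width'
```

```text
tcp_pos: [0.6437, 0.2159, -0.0156]
contact_force: [-0.2, -7.7, 6.7]
gripper_width: 0.636
tcp_pos: [0.6438, 0.2172, -0.0156]
contact_force: [-0.4, -10.0, 7.0]
gripper_width: 0.63
tcp_pos: [0.6438, 0.2174, -0.0156]
contact_force: [-0.3, -14.8, 8.4]
gripper_width: 0.634
```

```bash
python3 -m crank '[[[-0.002,0,0],[0,0,0]],[[0,0,0],[0,0,0]],[[0.005,0,0],[0,0,0]],[[0,0,0],[0,0,0]],[[0,0,0],[0,0,0]]]'|grep -E 'pos|force|width'
python3 -m crank '[[[0,0,0],[0,0,0]],[[0,0,0],[0,0,0]],[[0,0,0],[0,0,0]],[[0,0,0],[0,0,0]],[[0,0,0],[0,0,0]]]' -0.75|grep -E 'pos|force|width'
python3 -m crank '[[[0,0,-0.02],[0,0,0]],[[0,0,-0.03],[0,0,0]],[[0,0,-0.04],[0,0,0]],[[0,0,-0.04],[0,0,0]],[[0,0,-0.04],[0,0,0]]]'|grep -E 'pos|force|width'
python3 -m crank '[[[0,0.04,-0.01],[0,0,0]],[[0,0.04,0],[0,0,0]],[[-0.02,0.03,0],[0,0,0]],[[-0.03,0.02,0],[0,0,0]],[[-0.035,0.01,0],[0,0,0]]]'|grep -E 'pos|force|width'
python3 -m crank '[[[-0.036,0.01,0],[0,0,0]],[[-0.036,0.01,0],[0,0,0]],[[-0.036,0.01,0],[0,0,0]],[[-0.036,0,0],[0,0,0]],[[0,0,0],[0,0,0]]]'|grep -E 'pos|force|width'
python3 - <<'E'
from h import *
T=snapshot("top");S=snapshot("side");T0=dict(np.load("top0.npz"));S0=dict(np.load("side0.npz"))
h=cv2.cvtColor(T["pixels"],cv2.COLOR_BGR2HSV).astype(int)
for n,(r0,r1,c0,c1),z in(("p1",(160,240,300,365),.019),("p2",(155,235,208,272),.019),("stack",(175,232,395,432),.04)):
    roi=np.zeros(h.shape[:2],bool);roi[r0:r1,c0:c1]=1
    for b in blobs((h[...,2]>(125 if n!="stack" else 150))&(h[...,1]<45)&roi,60):
        q=cv2.boxPoints(cv2.minAreaRect(np.argwhere(b[2])[:,::-1].astype(np.float32)));w=onz(T,q,z);d=w[1]-w[0];print(n,b[1],w[:,:2].round(3).tolist(),w.mean(0).round(4))
for n,s in(("top",T),("side",S)):
    p=s["pixels"].astype(int); roi=np.zeros(p.shape[:2],bool)
    if n=="top": roi[252:308,165:475]=1
    else: roi[175:370,262:318]=1
    for b in blobs((p.min(2)>150)&roi,40): print(n,b[0],b[1], onz(s,[b[0]],.086).round(3)[0][:2])
m=np.zeros((600,800,3),np.uint8);m[:400]=cv2.resize(T["pixels"][90:330,130:530],(800,480))[:400] if 0 else cv2.resize(T["pixels"][90:330,120:540],(800,400));m[400:,:400]=cv2.resize(S["pixels"][150:380,240:470],(400,400))[:200];m[400:,400:]=cv2.resize(S["pixels"][150:380,240:470],(400,400))[200:]
cv2.imwrite("pics/final.png",m)
E
```

```text
tcp_pos: [0.6438, 0.2172, -0.0156]
contact_force: [-0.2, -6.9, 6.7]
gripper_width: 0.634
tcp_pos: [0.6428, 0.2199, -0.0169]
contact_force: [0.9, 0.3, 0.6]
gripper_width: 0.872
tcp_pos: [0.6414, 0.2201, 0.1545]
contact_force: [0.3, 0.6, 0.1]
gripper_width: 0.873
tcp_pos: [0.5001, 0.3071, 0.1629]
contact_force: [0.1, 0.9, 0.4]
gripper_width: 0.877
tcp_pos: [0.4763, 0.4601, 0.1618]
contact_force: [-0.3, -0.0, 0.8]
gripper_width: 0.874
p1 1064 [[0.575, 0.03], [0.709, 0.021], [0.705, -0.035], [0.571, -0.025]] [ 0.6402 -0.0025  0.019 ]
p2 1049 [[0.577, 0.247], [0.714, 0.246], [0.712, 0.19], [0.575, 0.192]] [0.6444 0.2186 0.019 ]
stack 1035 [[0.571, -0.181], [0.687, -0.189], [0.684, -0.245], [0.568, -0.236]] [ 0.6275 -0.2126  0.04  ]
top [416.1 280.9] 504 [ 0.446 -0.213]
top [246.5 279. ] 495 [0.441 0.161]
top [287.3 279.8] 516 [0.441 0.071]
top [349.7 283.8] 522 [ 0.436 -0.067]
top [459.2 288.1] 521 [ 0.432 -0.309]
side [283.3 187.8] 150 [0.439 0.156]
side [285.5 206.5] 188 [0.441 0.064]
side [286.1 239.8] 262 [ 0.437 -0.072]
side [293.9 284.2] 405 [ 0.446 -0.218]
side [289.  321.4] 544 [ 0.431 -0.314]
```

View pics/final.png

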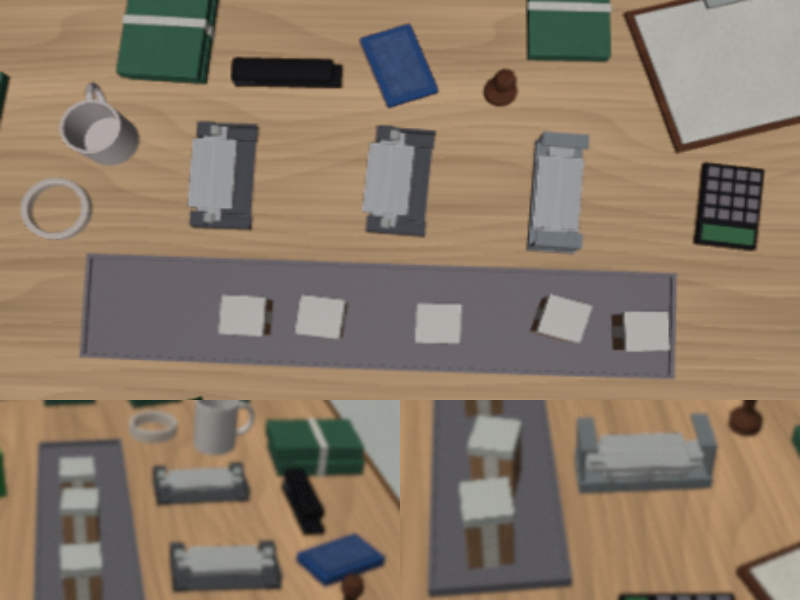

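Final picture: five lids are upright at (243,315), (320,317), (438,323), (563,318) and (646,331). Carton B was knocked about 5 cm sideways during the run but still stands inside the tray. Plates sit in both brackets under the clips at (215,175) and (388,180), two remain in the dispenser at (557,190), and the bystanders look unmoved. Handing in.

```bash
python3 -c "
from cell import workorder,observe
print(observe()['time']);print(workorder.hand_in())"
```

```text
70.15
the job is handed in; nothing more can be done
None
```

The job is done and was handed in at 70 s of the 210 s allowed; the hand-in reports no verdict.

**Cartons:** I stood both tipped cartons (only two were present) in the tray first. In the last check all five lids lie at carton height within about 7 mm in both views, so they stand lid up. The carton I stood at y ≈ −0.17 was knocked about 5 cm along the lane later. It still stands in the tray, so I left it.

**Plates:** The two upper plates were slid off sideways one at a time and pushed under the clips, one in each bracket. Both stops were felt at about 15 N or more. The last picture puts the plates within about 3 mm of the seats I measured. Two plates remain in the dispenser, and they and the bystanders look unmoved by eye in the last picture; I did not measure any of them.

**Checks that disagreed:**
- **Fingertips:** the real tips end about 24.5 mm short of the reported TCP when shut, and 28.7 mm at 56 mm opening. I found this by touching bare table between the dispenser and bracket 1, and worked to those values.
- **Stack height:** I measured 55–58 mm for the plate top against the stated 60 mm. I used the stated value, and contact on the ledges agreed with it.

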